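# Corks away into the screw-top jar

### The job

Tidy the corks away: unscrew the lid of the cork jar (counterclockwise, nearly two full turns), lift it off and lay it flat on top of the low riser shelf, leaving the jar open. Put every cork from the tray into the jar, then slide the empty tray fully home under the riser through its open side, so that only the tray's handle sticks out. Do not knock over the spice jars, and leave everything released and at rest.

Things in the scene. Friction and masses are not known exactly. Their poses are not given: they have to be found in the camera images.
- jar_mouth (a point): White ceramic cork jar, fixed on the worktop. This point: centre of its mouth, 90 mm up, z up. Body 110 mm across up to 60 mm high, inner width 104, inner floor 6 mm up with a round nub in its middle up to 20 mm; neck 50 mm across outside (57 over the thread), 44 mm inside, from 72 to 90 mm high, with a right-hand thread. Wall cabinet overhead: 0.44 m up, from x=0.53, y above 0.29 m.
- lid_center (a point): The jar's round steel screw lid, 67 mm across, 20 mm tall, 90 g. This point: its centre, half-way up; z axis out of its closed top. At first screwed down, centre 7 mm below the mouth's level. Unscrews counterclockwise from above, rises 5 mm a turn, comes free after 1.5 to 2 turns, not before. Thread play 1 mm up and down; turns easily, stays where left. Its inside is 62 mm wide.
- tray: Small loose wooden tray, 0.45 kg, 104 mm (its x) by 100 mm (its y) outside, rim 18 mm high and 5 mm thick, floor 5 mm thick. Origin: centre of the underside. A straight handle stub sticks out level from the middle of its +y side.
- tray_handle (a point): Grip point on the tray's handle stub, 72 mm along the tray's +y from its centre and 14 mm up. The stub is 24 mm wide (tray x), 22 mm high from the worktop, and reaches from 50 to 89 mm from the tray's centre.
- riser: Low wooden riser shelf, fixed, 144 mm (x) by 110 mm (y), 48 mm high. Origin: centre of its footprint, z up. Only its +y side is open; the space below is 124 mm wide (x), 36 mm high, 101 mm deep from the open edge (y=+55 mm) to the back panel (y=-46 mm). Tray fully home: same heading as the riser, its centre at y=+4 mm, only the handle stub sticking out.
- riser_top (a point): Centre of the upper face of the riser's board, 48 mm above the worktop; axes as the riser's. The face is 144 by 110 mm, flat and empty.
- cork0_center (a point): A wine cork, 23 mm across, 38 mm long, 12 g, standing on end on the tray at first; this point is its centre, its z axis runs along the cork. Two to four of the four corks are present (None: absent).
- cork1_center (a point): A wine cork, 23 mm across, 38 mm long, 12 g, standing on end on the tray at first; this point is its centre, its z axis runs along the cork. Two to four of the four corks are present (None: absent).
- cork2_center (a point): A wine cork, 23 mm across, 38 mm long, 12 g, standing on end on the tray at first; this point is its centre, its z axis runs along the cork. Two to four of the four corks are present (None: absent).
- cork3_center (a point): A wine cork, 23 mm across, 38 mm long, 12 g, standing on end on the tray at first; this point is its centre, its z axis runs along the cork. Two to four of the four corks are present (None: absent).
- thyme_jar: Bystander: a cylindrical glass spice jar with a dark cap, 40 mm across, 105 mm tall; origin at the centre of its underside.
- tall_spice: Bystander: a glass spice jar with a dark cap, 44 mm across, 108 mm tall; origin at the centre of its underside.
- yellow_spice: Bystander: a glass spice jar with a yellowish cap, 42 mm across, 106 mm tall; origin at the centre of its underside.
- potato: Bystander: a small potato, 45 x 49 x 34 mm, origin under it.
Things that resemble listed ones, but are neither listed nor needed, are in the scene too. Leave any pink look-alike of the part that bears cork0_center alone. Of the things that look like the part that bears lid_center, the smaller one is meant.

How it is judged:
By the outcome, as a careful person would: the job done as asked, in the order asked, and still so for the second after the job is handed in, with the robot touching nothing.
Of cork0, cork1, cork2, cork3 only 2 to 4 are there at a start; the rules pass over those that are not, and their reading is None.
At some moment in a run one of tray may be knocked a few centimetres aside while the robot is not near it.
Once in a run the grip may slacken for a moment while it holds something.
It also fails if it takes over 210 s, if anything falls off the work surface, if the arm or the gripper's body presses on something with over 40 N, if the wrist force passes 120 N, or if a joint passes its speed limit or range.

### The arm

A 6-joint arm with a two-finger parallel gripper is mounted at the origin on a cart in front of the work surface, level with it; the furniture and walls round the work are solid. World frame = base frame: x ahead of the robot, y to its left, z up, the work surface at z = 0. Lengths are in mm, angles in rad, forces in N, time in s.
With the tool pointing down it reaches from about 250 to 725 mm from the base axis. Payload 4 kg.
Tool frame: the origin (TCP) lies at the very end of the fingers, on their centre line; the grasp point (between the pads) lies 19 mm behind it (arm.tcp_to_grasp is the distance from the TCP to the grasp point, in mm); z points along the fingers, y is the line along which they close (so a half turn about z gives the same grasp; the last joint's range is limited). The gripper opens to 85 mm and grips with 20 to 120 N. Pads are 22 mm wide; open, the fingers measure 114 mm over their backs; the gripper's body (76 mm by 85 mm) begins 54 mm behind the grasp point. The pads swing forward as they close: fully open they stand 13 mm farther back than shut.
Start: joints at [0, 0.241, 0.005, 1.335, 0, 1.571], TCP at [499.999, -0, 231.306] pointing down, gripper open.
Joint ranges: [-2.72, 2.72], [-1.05, 1.87], [-1.09, 1.28], [-1.99, 2.15], [-1.42, 1.44], [-3.14, 3.14]. Speed limits (rad/s): [2.79, 2.79, 3.14, 3.14, 3.14, 3.14].

### API

Orientations are given as a 3x3 rotation matrix whose columns are the frame's x, y, z axes.
In Python, from bench import arm, cams gives the robot as it stands.
- The arm moves only by the tool drive_tool, never from a script. Its argument "series" is a list that holds one entry, the list of rows, each a list of 7 numbers: the turn, a rotation vector about the tool's x, y, z in degrees, then the shift along the tool's x, y, z in mm, then the opening in per cent of the stroke, from 0 (shut) to 100 (fully open). A call has 1 to 12 rows; each row is the pose to reach, as a shift and turn from the pose commanded when the call began, along the tool's axes at that moment; what a row does not reach only later rows make up. A row lasts 1/12 s, in which the tool goes at most 41.7 mm and 7.16 degrees, less where a joint would pass 70% of its speed; a pose out of reach is approached as far as the arm can. A call with a gripper value outside its range is refused whole. The fingers move at their own pace and stop on an object; "force" is the grip in N (left out, the last holds). Time passes only in rows, so rows that repeat a pose let the fingers close. It gives the time, the measured TCP pose, the force, the opening and the grip force at its end, in the units of the state.
- arm.get_obs(): the state, without advancing time (a new reading comes with each control period).
- cams.camera(name): name is "scene" or "side" or "wrist"; returns the picture (420x560x3 uint8, red, green, blue); there is no depth.
- cams.get_calibration(name): a dict with "camera_matrix" (3x3 intrinsics, pixels), "pose" (4x4, takes a point from camera to world coordinates). Camera axes: x right, y down, z forward; pixel columns grow to the right and rows downward; lengths in mm; the calibration is good to about 2 mm. A picture is of the moment at which its call begins: read the wrist's pose just before it. get_calibration takes no time and is no camera call; for the wrist camera it gives the pose at the moment of the call.
- arm.close_job(): hands the job in; it is judged then, once.
The state is a dict: "clock": time; "joint_positions": joint angles; "qd": joint speeds; "tau": joint torques, N m; "position": TCP position; "tcp_rot": TCP orientation; "wrist_force": force on the tool from outside, world axes, zero at the start; "ft_torque": the same for the moment, N m; "width": finger opening in mm; "gripper_force": force on a finger pad.
Only numpy, scipy, OpenCV 4.12 (cv2) and the standard library are available. Lean on these libraries where they do the work, as an engineer would, in place of code of your own. Each camera call takes 0.05 s, during which the arm holds its last target. There are 200 camera calls.

## Working session

There is one attempt and no reset: what is moved stays moved. The work goes in short steps, Python scripts to look and compute and a tool call to move; the robot and the scene stay as the last step left them, time stands still between calls to the robot, and variables do not carry over. Pictures are saved under pics/ and viewed, at most 14 in all, crops included, and the job is handed in when it is done.

Besides the shell and the picture viewer there is one more tool, called after ">>>" as name([rows], argument=value, ...), one row to a line, values as JSON. drive_tool: Moves the arm, as the interface text tells. Its arguments: {"type":"object","properties":{"series":{"type":"array"},"force":{"type":"number"}},"required":["series"]}

```bash
ls; mkdir -p pics
python3 - <<'E'
from bench import arm,cams
import cv2,numpy as np
np.set_printoptions(precision=4,suppress=True)
for n in ["scene","side"]:
    cv2.imwrite(f"pics/{n}0.png",cams.camera(n)[:,:,::-1])
for n in ["scene","side","wrist"]:
    c=cams.get_calibration(n);print(n,c["camera_matrix"],c["pose"])
o=arm.get_obs();print(o)
E
```

```text
pics
scene [[408.712    0.     277.9491]
 [  0.     408.712  213.1335]
 [  0.       0.       1.    ]] [[   0.916    -0.1949    0.3506    0.9086]
 [  -0.4007   -0.484     0.7779 -647.9214]
 [   0.0181   -0.8531   -0.5215  786.5909]
 [   0.        0.        0.        1.    ]]
side [[489.772    0.     279.6289]
 [  0.     489.772  204.1609]
 [  0.       0.       1.    ]] [[   0.8707   -0.2202    0.4398  -59.3589]
 [  -0.4914   -0.3511    0.797  -627.3139]
 [  -0.0211   -0.9101   -0.414   605.5855]
 [   0.        0.        0.        1.    ]]
wrist [[365.0604   0.     281.2373]
 [  0.     365.0604 203.1768]
 [  0.       0.       1.    ]] [[  1.      -0.0001  -0.003  500.6987]
 [ -0.001   -0.9544  -0.2984  76.3014]
 [ -0.0028   0.2984  -0.9544 372.9731]
 [  0.       0.       0.       1.    ]]
{'clock': 0.1, 'joint_positions': array([0.    , 0.2413, 0.0039, 1.3352, 0.    , 1.5708]), 'qd': array([-0.0002, -0.0021,  0.0036,  0.0009, -0.001 , -0.0008]), 'tau': array([ -0.0004, -37.314 ,  25.301 ,   0.0108,   0.    ,  -0.    ]), 'position': array([499.4339,   0.0169, 230.5126]), 'tcp_rot': array([[-0.    ,  1.    , -0.0019],
       [ 1.    ,  0.    ,  0.    ],
       [ 0.    , -0.0019, -1.    ]]), 'wrist_force': array([0.0559, 0.1429, 0.4277]), 'ft_torque': array([-0.0173,  0.0135, -0.0239]), 'gripper_force': 0.0, 'width': 85.44920056795317}
```

View pics/scene0.png

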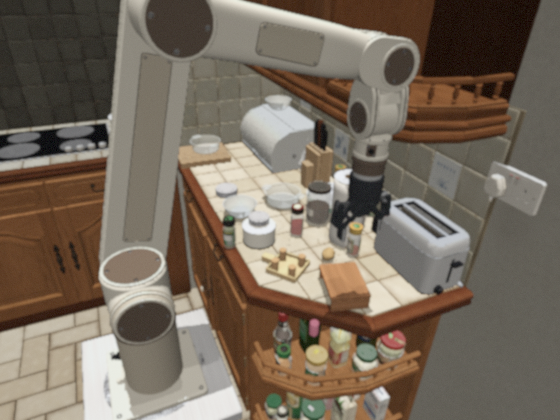

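View pics/side0.png

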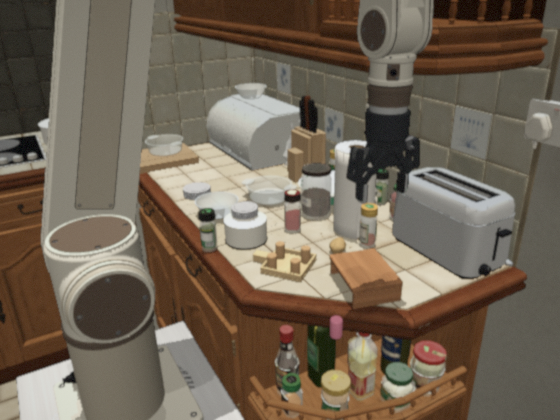

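The scene shows the jar with its lid at scene (259,228)/side (245,222), the tray with corks at side (290,262) with its handle to the left, the riser at (365,275), and the potato at (337,244). Other items are spice jars at (208,230), (292,212) and (368,225) and a steel disc at (197,190). Next, a close crop.

```bash
cat > h.py <<'E'
import numpy as np,cv2
from bench import arm,cams
np.set_printoptions(precision=2,suppress=True)
def ray(c,u,v):
    K=c["camera_matrix"];P=c["pose"]
    d=P[:3,:3]@np.linalg.solve(K,[u,v,1.]);return P[:3,3],d
def onz(c,u,v,z):
    o,d=ray(c,u,v);return o+d*(z-o[2])/d[2]
def proj(c,p):
    P=c["pose"];q=P[:3,:3].T@(np.asarray(p,float)-P[:3,3]);q=c["camera_matrix"]@q;return q[:2]/q[2]
def two(c1,a,c2,b):
    o1,d1=ray(c1,*a);o2,d2=ray(c2,*b)
    t=np.linalg.lstsq(np.c_[d1,-d2],o2-o1,rcond=None)[0]
    p,q=o1+d1*t[0],o2+d2*t[1];return (p+q)/2,np.linalg.norm(p-q)
def totool(v): return arm.get_obs()["tcp_rot"].T@np.asarray(v,float)
E
python3 - <<'E'
from h import *
im=cv2.imread("pics/side0.png")[160:312,185:405]
cv2.imwrite("pics/crop1.png",cv2.resize(im,None,fx=3.6,fy=3.6,interpolation=cv2.INTER_CUBIC))
s=cams.get_calibration("side");c=cams.get_calibration("scene")
print("jar",two(s,(245,210),c,(259.5,219)))
print("trayctr",onz(s,290,264,5),"riser",onz(s,365,268,48),"jar",onz(s,245,240,0))
E
```

```text
jar (array([401.75, 386.53,  86.46]), np.float64(1.8379610131265176))
trayctr [433.52 222.51   5.  ] riser [525.9   64.75  48.  ] jar [398.41 391.64   0.  ]
```

View pics/crop1.png

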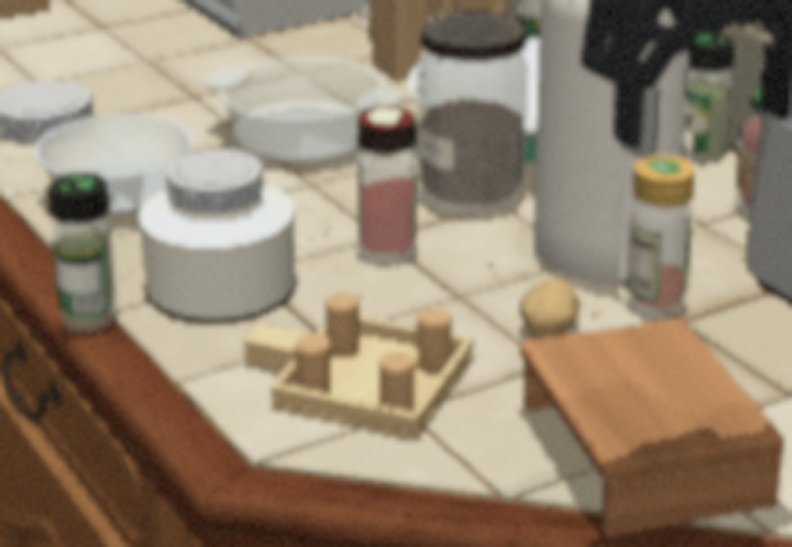

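Four corks are on the tray and no pink cork is visible. Lid candidates are the jar's lid at crop (217,180) and a larger steel disc at (45,105); the one on the jar is the smaller, so that is the one I want. I'll move the wrist camera overhead.

>>> drive_tool([
  [[0,0,0,30,-5,-20,100],[0,0,0,60,-10,-40,100],[0,0,0,90,-15,-60,100],[0,0,0,120,-20,-70,100],[0,0,0,150,-25,-70,100],[0,0,0,180,-30,-70,100],[0,0,0,210,-35,-70,100],[0,0,0,235,-40,-70,100],[0,0,0,250,-40,-70,100],[0,0,0,250,-40,-70,100],[0,0,0,250,-40,-70,100]],
])

```text
clock: 1.02
position: [459.6, 250.4, 300.6]
tcp_rot: [[-0.002, 1.0, -0.001], [1.0, 0.002, -0.001], [-0.001, -0.001, -1.0]]
wrist_force: [-0.1, 0.6, -0.3]
width: 85.3
gripper_force: 0.0
```

Run:
```python
from h import *
import pickle
w=cams.get_calibration("wrist");im=cams.camera("wrist")[:,:,::-1];cv2.imwrite("pics/w1.png",im);pickle.dump(w,open("w1.pkl","wb"))
o=arm.get_obs();print(o["position"],o["tcp_rot"],w["pose"],o["joint_positions"])
for p in [(401,388,93),(433,222,5),(526,65,48)]: print(proj(w,p))
```

```text
[459.76 249.65 300.78] [[-0.  1. -0.]
 [ 1.  0. -0.]
 [-0. -0. -1.]] [[  1.     0.    -0.   460.59]
 [  0.    -0.95  -0.3  326.87]
 [ -0.     0.3   -0.95 442.97]
 [  0.     0.     0.     1.  ]] [ 0.5   0.27  0.23  1.53 -0.    2.07]
[213.26  14.42]
[259.51 177.86]
[334.19 308.77]
```

View pics/w1.png

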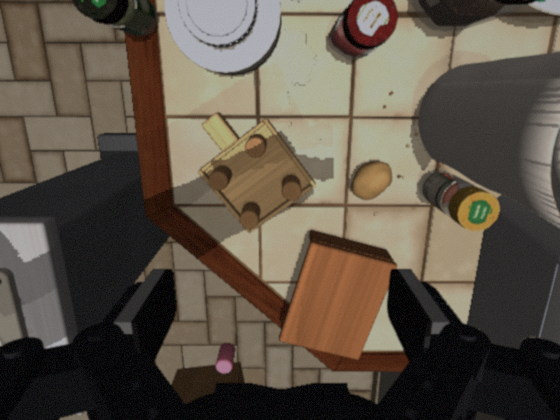

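Wrist view: jar lid at (213,15), tray centre about (257,175) with handle at (218,130), corks at (255,146), (220,178), (291,187), (250,213), and riser about (340,295). A pink cork at (226,358) is off the counter, on the shelf rack; I'll leave it. Next, the riser's corners and open side.

Run:
```python
from h import *
import pickle
im=cv2.imread("pics/w1.png");w=pickle.load(open("w1.pkl","rb"))
a=cv2.resize(im[220:370,265:415],None,fx=3.8,fy=3.8,interpolation=cv2.INTER_CUBIC)
b=cv2.imread("pics/side0.png")[235:310,320:410];b=cv2.resize(b,(480,400),interpolation=cv2.INTER_CUBIC)
o=np.zeros((570,770,3),np.uint8);
a=cv2.resize(a,(400,400));o=np.hstack([a,b[:, :390]]);cv2.imwrite("pics/crop2.png",o)
hsv=cv2.cvtColor(im,cv2.COLOR_BGR2HSV)
print(hsv[300,340],hsv[240,345],hsv[200,257],hsv[178,220])
```

```text
[ 12 150 153] [ 12 152  47] [ 16 111 126] [ 15 136  92]
```

View pics/crop2.png

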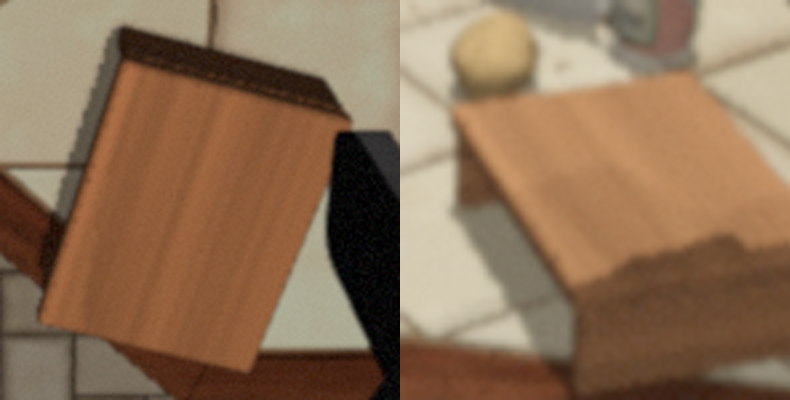

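The open side faces image-left (world −x, slightly +y); the side view confirms it, with the counter visible beneath the board. Now for the numbers.

Run:
```python
from h import *
import pickle
im=cv2.imread("pics/w1.png");w=pickle.load(open("w1.pkl","rb"))
C=np.array([onz(w,*p,48)[:2] for p in [(310.7,241.7),(395.5,264.2),(358.7,359.5),(280.7,340.7)]])
print(C, [np.linalg.norm(C[i]-C[(i+1)%4]) for i in range(4)], C.mean(0))
# y axis from right to left
y=(C[0]+C[3]-C[1]-C[2]);print("riser yaxis ang",np.degrees(np.arctan2(y[1],y[0])), "perp", np.degrees(np.arctan2(*(C[0]+C[1]-C[2]-C[3])[::-1])))
# counter edge
print("trim outer",onz(w,152,212,0),onz(w,283,320,0))
# tray mask
hsv=cv2.cvtColor(im,cv2.COLOR_BGR2HSV)
m=cv2.inRange(hsv,(10,75,40),(30,255,255));r=np.zeros_like(m);r[95:240,165:335]=m[95:240,165:335]
r=cv2.morphologyEx(r,cv2.MORPH_OPEN,np.ones((3,3)))
n,l,s,c=cv2.connectedComponentsWithStats(r);k=1+np.argmax(s[1:,4]);t=(l==k).astype(np.uint8)
print(s[k])
body=cv2.morphologyEx(t,cv2.MORPH_OPEN,cv2.getStructuringElement(cv2.MORPH_ELLIPSE,(41,41)))
R=cv2.minAreaRect(cv2.findContours(body,0,2)[0][0].reshape(-1,2));B=cv2.boxPoints(R);print(B)
print([onz(w,*p,18)[:2] for p in B],np.mean([onz(w,*p,18)[:2] for p in B],0))
v=im.copy();v[t>0]=(v[t>0]*.7+[80,0,0]).astype(np.uint8)
cv2.drawContours(v,[B.astype(int)],0,(0,255,0),1)
cv2.imwrite("pics/crop3.png",cv2.resize(v[0:245,150:350],None,fx=2.4,fy=2.4,interpolation=cv2.INTER_CUBIC))
```

```text
[[494.45 155.58]
 [596.57 126.6 ]
 [561.48 -11.5 ]
 [459.33  17.5 ]] [np.float64(106.15780486306456), np.float64(142.49074250447123), np.float64(106.18188521243422), np.float64(142.48031712945888)] [527.96  72.05]
riser yaxis ang 164.15399527380876 perp 75.73685239730182
trim outer [294.02 175.69   0.  ] [462.41  14.7    0.  ]
[ 184   95  131  138 8260]
[[195.64 166.52]
 [264.44 114.92]
 [317.24 185.32]
 [248.44 236.92]]
[array([358.46, 238.77]), array([440.65, 298.34]), array([503.03, 216.01]), array([418.62, 148.94])] [430.19 225.52]
```

View pics/crop3.png

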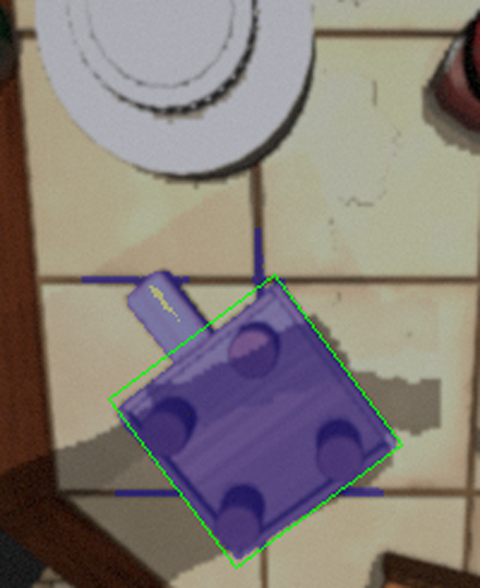

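Riser: 106×142 mm measured against 110×144 given, centre about (528,72), +y heading about 165°. Tray: about (430,225), +y heading about 126°. I'll hover above the lid first.

>>> drive_tool([
  [[0,0,4,20,-5,0,100],[0,0,8,45,-15,10,100],[0,0,12,70,-25,30,100],[0,0,18,95,-35,50,100],[0,0,24,120,-45,70,100],[0,0,30,134,-52,90,100],[0,0,36,138,-55,104,100],[0,0,36,138,-55,106,100],[0,0,36,138,-55,106,100],[0,0,36,138,-55,106,100]],
])

```text
clock: 1.9
position: [406.0, 387.1, 196.2]
tcp_rot: [[0.588, 0.809, 0.001], [0.809, -0.588, 0.0], [0.001, 0.001, -1.0]]
wrist_force: [-0.0, -0.4, 0.2]
width: 85.5
gripper_force: 0.0
```

Run:
```python
from h import *
w=cams.get_calibration("wrist");im=cams.camera("wrist")[:,:,::-1].copy()
o=arm.get_obs();print(o["position"],o["joint_positions"])
u=proj(w,(403,388,93));print(u)
g=cv2.medianBlur(cv2.cvtColor(im,cv2.COLOR_BGR2GRAY),5)
H=cv2.HoughCircles(g,cv2.HOUGH_GRADIENT,1,15,param1=80,param2=25,minRadius=35,maxRadius=110)
for x,y,r in H[0][:8]:
    print(x,y,r,onz(w,x,y,93), r*(w["pose"][2,3]-93)/365/.96)
    cv2.circle(im,(int(x),int(y)),int(r),(0,255,0),1)
cv2.imwrite("pics/w2.png",im)
```

```text
[406.29 387.38 196.73] [ 0.76  0.38  0.1   1.3  -0.    2.96]
[276.24 204.54]
270.5 178.5 68.3 [410.95 405.54  93.  ] 47.899989208993844
412.5 182.5 106.1 [488.83 345.38  93.  ] 74.40978850518316
78.5 227.5 69.8 [277.55 457.79  93.  ] 48.951965498936936
447.5 88.5 44.1 [538.17 386.33  93.  ] 30.928101854201593
130.5 236.5 73.1 [303.04 430.61  93.  ] 51.26631012643491
67.5 270.5 58.4 [246.03 438.14  93.  ] 40.95694462524374
65.5 251.5 79.6 [256.17 449.98  93.  ] 55.82487404952168
283.5 186.5 83.8 [414.86 395.64  93.  ] 58.77041087173924
```

View pics/w2.png

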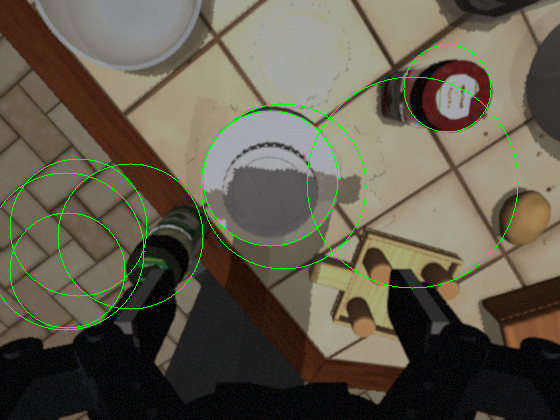

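The lid top spans roughly x 221–318, y 147–238 (centre about 269,192). The Hough circle at (270,178) r68 is the jar body's edge, so I'll cross-check with it.

Run:
```python
from h import *
w=cams.get_calibration("wrist")
print(onz(w,269,192,93),onz(w,270.5,178.5,60), 68.3*(w["pose"][2,3]-60)/365)
for p in [(221,192),(318,192),(269,147),(269,238)]: print(onz(w,*p,93))
o=arm.get_obs();print(o["tcp_rot"].T@(np.array([407,392,0])-o["position"]), proj(w,(407,394,93)))
```

```text
[404.63 398.65  93.  ] [405.82 400.05  60.  ] 52.274596183353104
[377.47 418.44  93.  ]
[432.36 378.46  93.  ]
[423.42 423.92  93.  ]
[383.89 370.76  93.  ]
[  3.75  -2.28 196.74] [275.67 195.25]
```

Body and lid both give about (405,399), so I'll descend there.

>>> drive_tool([
  [[0,0,0,8.6,-7.9,15,100],[0,0,0,8.6,-7.9,40,100],[0,0,0,8.6,-7.9,65,100],[0,0,0,8.6,-7.9,85,100],[0,0,0,8.6,-7.9,100,100],[0,0,0,8.6,-7.9,110,100],[0,0,0,8.6,-7.9,120,100],[0,0,0,8.6,-7.9,126,100],[0,0,0,8.6,-7.9,130,100],[0,0,0,8.6,-7.9,130,100]],
])

```text
clock: 2.78
position: [403.8, 399.5, 65.2]
tcp_rot: [[0.588, 0.809, -0.0], [0.809, -0.588, -0.0], [-0.0, -0.0, -1.0]]
wrist_force: [0.1, 0.3, -0.8]
width: 85.2
gripper_force: 0.0
```

>>> drive_tool([
  [[0,0,0,0,0,0,80],[0,0,0,0,0,0,70],[0,0,0,0,0,0,60],[0,0,0,0,0,0,60],[0,0,0,0,0,0,60],[0,0,0,0,0,0,60]],
], force=30)

```text
clock: 3.28
position: [404.2, 400.1, 66.5]
tcp_rot: [[0.588, 0.809, 0.002], [0.809, -0.588, 0.001], [0.002, 0.001, -1.0]]
wrist_force: [-0.5, -0.8, 4.9]
width: 65.8
gripper_force: 33.2
```

Gripped at 66 mm. Now unscrewing.

>>> drive_tool([
  [[0,0,-7,0,0,0,60],[0,0,-14,0,0,-0.1,60],[0,0,-21,0,0,-0.2,60],[0,0,-28,0,0,-0.3,60],[0,0,-35,0,0,-0.4,60],[0,0,-42,0,0,-0.5,60],[0,0,-49,0,0,-0.6,60],[0,0,-56,0,0,-0.7,60],[0,0,-63,0,0,-0.8,60],[0,0,-70,0,0,-0.9,60],[0,0,-77,0,0,-1.0,60],[0,0,-84,0,0,-1.2,60]],
])

```text
clock: 4.28
position: [402.9, 399.8, 66.6]
tcp_rot: [[-0.747, 0.665, -0.002], [0.665, 0.747, 0.001], [0.002, -0.001, -1.0]]
wrist_force: [-2.6, -1.1, 0.4]
width: 65.6
gripper_force: 33.0
```

>>> drive_tool([
  [[0,0,-7,0,0,0,60],[0,0,-14,0,0,-0.1,60],[0,0,-21,0,0,-0.2,60],[0,0,-28,0,0,-0.3,60],[0,0,-35,0,0,-0.4,60],[0,0,-42,0,0,-0.5,60],[0,0,-49,0,0,-0.6,60],[0,0,-56,0,0,-0.7,60],[0,0,-63,0,0,-0.8,60],[0,0,-70,0,0,-0.9,60],[0,0,-77,0,0,-1.0,60],[0,0,-84,0,0,-1.2,60]],
])

```text
clock: 5.28
position: [401.9, 396.6, 67.3]
tcp_rot: [[-0.74, -0.672, -0.003], [-0.672, 0.74, -0.006], [0.006, -0.002, -1.0]]
wrist_force: [-1.0, -7.9, 5.8]
width: 66.0
gripper_force: 32.5
```

>>> drive_tool([
  [[0,0,-7,0,0,0,60],[0,0,-14,0,0,-0.1,60],[0,0,-21,0,0,-0.2,60],[0,0,-28,0,0,-0.3,60],[0,0,-35,0,0,-0.4,60],[0,0,-42,0,0,-0.5,60],[0,0,-49,0,0,-0.6,60],[0,0,-56,0,0,-0.7,60],[0,0,-63,0,0,-0.8,60],[0,0,-70,0,0,-0.9,60],[0,0,-77,0,0,-1.0,60],[0,0,-84,0,0,-1.2,60]],
])

```text
clock: 6.28
position: [403.4, 396.8, 68.8]
tcp_rot: [[0.591, -0.807, -0.001], [-0.807, -0.591, -0.005], [0.004, 0.003, -1.0]]
wrist_force: [0.3, -7.4, 4.7]
width: 65.3
gripper_force: 32.1
```

>>> drive_tool([
  [[0,0,-7,0,0,0,60],[0,0,-14,0,0,-0.1,60],[0,0,-21,0,0,-0.2,60],[0,0,-28,0,0,-0.3,60],[0,0,-35,0,0,-0.4,60],[0,0,-42,0,0,-0.5,60],[0,0,-49,0,0,-0.6,60],[0,0,-56,0,0,-0.7,60],[0,0,-63,0,0,-0.8,60],[0,0,-70,0,0,-0.9,60],[0,0,-77,0,0,-1.0,60],[0,0,-84,0,0,-1.2,60]],
])

```text
clock: 7.28
position: [403.5, 397.3, 70.0]
tcp_rot: [[0.864, 0.504, -0.0], [0.504, -0.864, -0.004], [-0.003, 0.004, -1.0]]
wrist_force: [-0.8, -5.6, 4.7]
width: 65.4
gripper_force: 34.1
```

```bash
python3 -c "
from h import *
o=arm.get_obs();print(o['joint_positions'],o['wrist_force'],o['ft_torque'],o['width'],o['gripper_force'])"
```

```text
[ 0.78  0.49 -0.07  1.01 -0.   -2.89] [-0.78 -5.57  4.7 ] [-1.17  0.03 -0.29] 65.4247318982661 34.06424176879227
```

>>> drive_tool([
  [[0,0,0,0,0,0,100],[0,0,0,0,0,0,100],[0,0,0,0,0,0,100],[0,0,0,0,0,0,100],[0,0,7,0,0,0,100],[0,0,14,0,0,0,100],[0,0,21,0,0,0,100],[0,0,28,0,0,0,100],[0,0,35,0,0,0,100],[0,0,42,0,0,0,100],[0,0,49,0,0,0,100],[0,0,56,0,0,0,100]],
])

```text
clock: 8.28
position: [403.6, 399.9, 70.0]
tcp_rot: [[0.896, -0.445, -0.0], [-0.445, -0.896, 0.0], [-0.0, -0.0, -1.0]]
wrist_force: [0.0, 0.3, 0.0]
width: 85.1
gripper_force: 0.0
```

>>> drive_tool([
  [[0,0,7,0,0,0,100],[0,0,14,0,0,0,100],[0,0,21,0,0,0,100],[0,0,28,0,0,0,100],[0,0,35,0,0,0,100],[0,0,42,0,0,0,100],[0,0,49,0,0,0,100],[0,0,56,0,0,0,100],[0,0,63,0,0,0,100],[0,0,70,0,0,0,100],[0,0,77,0,0,0,100],[0,0,84,0,0,0,100]],
])

```text
clock: 9.28
position: [403.6, 399.9, 70.0]
tcp_rot: [[-0.349, -0.937, -0.0], [-0.937, 0.349, 0.0], [-0.0, 0.0, -1.0]]
wrist_force: [-0.4, 0.7, -0.3]
width: 85.6
gripper_force: 0.0
```

>>> drive_tool([
  [[0,0,7,0,0,0,100],[0,0,14,0,0,0,100],[0,0,21,0,0,0,100],[0,0,28,0,0,0,100],[0,0,35,0,0,0,100],[0,0,42,0,0,0,100],[0,0,49,0,0,0,100],[0,0,56,0,0,0,100],[0,0,63,0,0,0,100],[0,0,70,0,0,0,100],[0,0,77,0,0,0,100],[0,0,84,0,0,0,100]],
])

```text
clock: 10.28
position: [403.6, 399.9, 70.0]
tcp_rot: [[-0.969, 0.249, -0.0], [0.249, 0.969, 0.0], [0.0, 0.0, -1.0]]
wrist_force: [0.7, 0.1, 0.4]
width: 85.5
gripper_force: 0.0
```

>>> drive_tool([
  [[0,0,7,0,0,0,100],[0,0,14,0,0,0,100],[0,0,21,0,0,0,100],[0,0,28,0,0,0,100],[0,0,35,0,0,0,100],[0,0,42,0,0,0,100],[0,0,49,0,0,0,100],[0,0,56,0,0,0,100],[0,0,63,0,0,0,100],[0,0,70,0,0,0,100],[0,0,77,0,0,0,100],[0,0,84,0,0,0,100]],
])

```text
clock: 11.28
position: [403.6, 399.9, 70.0]
tcp_rot: [[0.146, 0.989, -0.0], [0.989, -0.146, 0.0], [0.0, -0.0, -1.0]]
wrist_force: [0.8, 0.4, -1.5]
width: 85.8
gripper_force: 0.0
```

>>> drive_tool([
  [[0,0,7,0,0,0,100],[0,0,14,0,0,0,100],[0,0,20,0,0,0,100],[0,0,20,0,0,0,100],[0,0,20,0,0,0,80],[0,0,20,0,0,0,70],[0,0,20,0,0,0,60],[0,0,20,0,0,0,60],[0,0,20,0,0,0,60],[0,0,20,0,0,0,60],[0,0,20,0,0,0,60]],
], force=30)

```text
clock: 12.2
position: [404.0, 399.7, 70.4]
tcp_rot: [[0.469, 0.883, 0.001], [0.883, -0.469, 0.0], [0.001, 0.0, -1.0]]
wrist_force: [0.7, -1.1, 3.4]
width: 66.3
gripper_force: 32.9
```

```bash
python3 -c "
from h import *
o=arm.get_obs();print(o['joint_positions'],o['wrist_force'],o['ft_torque'],o['width'],o['gripper_force'])"
```

```text
[ 0.78  0.49 -0.07  1.01 -0.    2.84] [ 0.68 -1.11  3.4 ] [-0.17 -0.04  0.01] 66.28287998919318 32.85057345579844
```

>>> drive_tool([
  [[0,0,-7,0,0,0,60],[0,0,-14,0,0,-0.1,60],[0,0,-21,0,0,-0.2,60],[0,0,-28,0,0,-0.3,60],[0,0,-35,0,0,-0.4,60],[0,0,-42,0,0,-0.5,60],[0,0,-49,0,0,-0.6,60],[0,0,-56,0,0,-0.7,60],[0,0,-63,0,0,-0.8,60],[0,0,-70,0,0,-0.9,60],[0,0,-77,0,0,-1.0,60],[0,0,-84,0,0,-1.2,60]],
])

```text
clock: 13.2
position: [400.9, 400.1, 71.4]
tcp_rot: [[-0.833, 0.554, -0.005], [0.554, 0.833, 0.001], [0.005, -0.002, -1.0]]
wrist_force: [-7.7, -0.5, 6.8]
width: 66.4
gripper_force: 33.1
```

>>> drive_tool([
  [[0,0,-7,0,0,0,60],[0,0,-14,0,0,-0.1,60],[0,0,-21,0,0,-0.2,60],[0,0,-28,0,0,-0.3,60],[0,0,-35,0,0,-0.4,60],[0,0,-42,0,0,-0.5,60],[0,0,-49,0,0,-0.6,60],[0,0,-56,0,0,-0.7,60],[0,0,-63,0,0,-0.8,60],[0,0,-70,0,0,-0.9,60],[0,0,-77,0,0,-1.0,60],[0,0,-84,0,0,-1.2,60]],
])

```text
clock: 14.2
position: [401.7, 396.5, 71.8]
tcp_rot: [[-0.64, -0.769, -0.004], [-0.769, 0.64, -0.006], [0.007, -0.001, -1.0]]
wrist_force: [-5.5, -7.4, 6.9]
width: 66.1
gripper_force: 33.8
```

>>> drive_tool([
  [[0,0,-7,0,0,0,60],[0,0,-14,0,0,-0.1,60],[0,0,-21,0,0,-0.2,60],[0,0,-28,0,0,-0.3,60],[0,0,-35,0,0,-0.4,60],[0,0,-42,0,0,-0.5,60],[0,0,-49,0,0,-0.6,60],[0,0,-56,0,0,-0.7,60],[0,0,-63,0,0,-0.8,60],[0,0,-70,0,0,-0.9,60],[0,0,-77,0,0,-1.0,60],[0,0,-84,0,0,-1.2,60]],
])

```text
clock: 15.2
position: [402.9, 397.2, 73.1]
tcp_rot: [[0.697, -0.717, -0.002], [-0.717, -0.697, -0.005], [0.002, 0.004, -1.0]]
wrist_force: [1.9, -6.0, 0.5]
width: 65.2
gripper_force: 34.2
```

>>> drive_tool([
  [[0,0,-7,0,0,0,60],[0,0,-14,0,0,-0.1,60],[0,0,-21,0,0,-0.2,60],[0,0,-28,0,0,-0.3,60],[0,0,-35,0,0,-0.4,60],[0,0,-42,0,0,-0.5,60],[0,0,-49,0,0,-0.6,60],[0,0,-56,0,0,-0.7,60],[0,0,-63,0,0,-0.8,60],[0,0,-70,0,0,-0.9,60],[0,0,-77,0,0,-1.0,60],[0,0,-84,0,0,-1.2,60]],
])

```text
clock: 16.2
position: [402.5, 397.7, 74.5]
tcp_rot: [[0.785, 0.619, -0.003], [0.619, -0.785, -0.003], [-0.004, 0.001, -1.0]]
wrist_force: [-1.9, -3.8, 3.8]
width: 64.7
gripper_force: 34.5
```

>>> drive_tool([
  [[0,0,0,0,0,-1,60],[0,0,0,0,0,-2,60],[0,0,0,0,0,-2,60]],
])

```text
clock: 16.45
position: [402.5, 398.6, 75.3]
tcp_rot: [[0.789, 0.614, -0.003], [0.614, -0.789, -0.003], [-0.004, 0.0, -1.0]]
wrist_force: [-0.8, -1.7, -6.2]
width: 65.2
gripper_force: 35.7
```

Still held by the thread, so I'll regrip for a bit more.

>>> drive_tool([
  [[0,0,0,0,0,1.5,60],[0,0,0,0,0,1.5,100],[0,0,0,0,0,1.5,100],[0,0,0,0,0,1.5,100],[0,0,0,0,0,1.5,100],[0,0,7,0,0,1.5,100],[0,0,14,0,0,1.5,100],[0,0,21,0,0,1.5,100],[0,0,28,0,0,1.5,100],[0,0,35,0,0,1.5,100],[0,0,42,0,0,1.5,100],[0,0,49,0,0,1.5,100]],
])

```text
clock: 17.45
position: [404.1, 400.2, 75.9]
tcp_rot: [[0.98, -0.197, 0.001], [-0.197, -0.98, 0.001], [0.001, -0.001, -1.0]]
wrist_force: [-0.9, -0.1, 0.5]
width: 85.4
gripper_force: 0.0
```

>>> drive_tool([
  [[0,0,7,0,0,0,100],[0,0,14,0,0,0,100],[0,0,21,0,0,0,100],[0,0,28,0,0,0,100],[0,0,35,0,0,0,100],[0,0,35,0,0,0,80],[0,0,35,0,0,0,60],[0,0,35,0,0,0,60],[0,0,35,0,0,0,60],[0,0,35,0,0,0,60],[0,0,35,0,0,0,60]],
], force=30)

```text
clock: 18.37
position: [403.0, 399.0, 75.3]
tcp_rot: [[0.695, -0.719, -0.001], [-0.719, -0.695, -0.001], [-0.0, 0.002, -1.0]]
wrist_force: [-3.9, -3.6, 3.6]
width: 66.6
gripper_force: 33.1
```

>>> drive_tool([
  [[0,0,-7,0,0,0,60],[0,0,-14,0,0,-0.1,60],[0,0,-21,0,0,-0.2,60],[0,0,-28,0,0,-0.3,60],[0,0,-35,0,0,-0.4,60],[0,0,-42,0,0,-0.5,60],[0,0,-49,0,0,-0.6,60],[0,0,-56,0,0,-0.7,60],[0,0,-63,0,0,-0.8,60],[0,0,-70,0,0,-0.9,60],[0,0,-77,0,0,-1.0,60],[0,0,-80,0,0,-1.2,60]],
], force=40)

```text
clock: 19.37
position: [403.6, 397.8, 75.8]
tcp_rot: [[0.827, 0.563, -0.001], [0.562, -0.827, -0.003], [-0.002, 0.002, -1.0]]
wrist_force: [-2.7, -3.9, -1.8]
width: 66.8
gripper_force: 45.7
```

>>> drive_tool([
  [[0,0,0,0,0,-1,60],[0,0,0,0,0,-2,60],[0,0,0,0,0,-3,60],[0,0,0,0,0,-3,60]],
])

```text
clock: 19.7
position: [403.0, 397.6, 77.5]
tcp_rot: [[0.83, 0.558, -0.002], [0.558, -0.83, -0.005], [-0.004, 0.003, -1.0]]
wrist_force: [0.9, -4.7, -9.0]
width: 66.3
gripper_force: 47.3
```

>>> drive_tool([
  [[0,0,-7,0,0,-1,60],[0,0,-7,0,0,-2,60],[0,0,-7,0,0,-3,60],[0,0,-7,0,0,-3,60]],
])

```text
clock: 20.03
position: [402.0, 397.5, 79.5]
tcp_rot: [[0.756, 0.654, -0.005], [0.654, -0.756, -0.005], [-0.007, 0.001, -1.0]]
wrist_force: [-1.6, -5.5, -22.0]
width: 66.1
gripper_force: 50.4
```

```bash
python3 -c "
from h import *
o=arm.get_obs();print(o['joint_positions'],o['wrist_force'],o['ft_torque'],o['width'],o['gripper_force'],o['position'])
cv2.imwrite('pics/w3.png',np.hstack([cams.camera('wrist')[60:280,140:420,::-1],cams.camera('side')[150:260,160:300,::-1].repeat(2,0).repeat(2,1)]))"
```

```text
[ 0.78  0.48 -0.06  1.04 -0.   -3.07] [ -1.59  -5.47 -22.02] [-0.66  0.14  0.04] 66.0555074516388 50.35843066871166 [401.98 397.54  79.52]
```

View pics/w3.png

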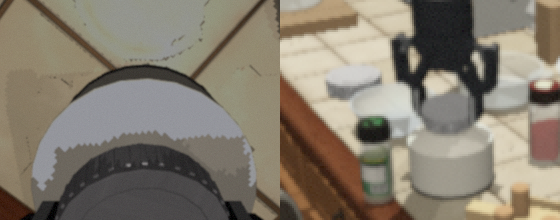

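Still engaged; the pads have probably slipped some turn. I'll go deeper, grip harder, and turn again.

>>> drive_tool([
  [[0,0,0,0,0,2,60],[0,0,0,0,0,4,60],[0,0,0,0,0,5,60],[0,0,0,0,0,5,100],[0,0,0,0,0,5,100],[0,0,0,0,0,5,100],[0,0,0,0,0,7,100],[0,0,7,0,0,9,100],[0,0,14,0,0,10,100],[0,0,21,0,0,10,100],[0,0,28,0,0,10,100],[0,0,35,0,0,10,100]],
])

```text
clock: 21.13
position: [404.7, 401.0, 73.8]
tcp_rot: [[0.995, 0.098, 0.002], [0.098, -0.995, 0.003], [0.003, -0.003, -1.0]]
wrist_force: [-0.4, 0.0, 0.3]
width: 85.7
gripper_force: 0.0
```

>>> drive_tool([
  [[0,0,7,0,0,0,100],[0,0,14,0,0,0,100],[0,0,21,0,0,0,100],[0,0,28,0,0,0,100],[0,0,35,0,0,0,100],[0,0,42,0,0,0,100],[0,0,49,0,0,0,100],[0,0,56,0,0,0,100],[0,0,63,0,0,0,100],[0,0,70,0,0,0,100],[0,0,77,0,0,0,100],[0,0,84,0,0,0,100]],
])

```text
clock: 22.13
position: [404.7, 401.0, 73.9]
tcp_rot: [[0.202, -0.979, 0.003], [-0.979, -0.202, 0.003], [-0.002, -0.003, -1.0]]
wrist_force: [0.2, -0.3, -0.0]
width: 85.4
gripper_force: 0.0
```

>>> drive_tool([
  [[0,0,7,0,0,0,100],[0,0,14,0,0,0,100],[0,0,21,0,0,0,100],[0,0,28,0,0,0,100],[0,0,28,0,0,0,90],[0,0,28,0,0,0,80],[0,0,28,0,0,0,70],[0,0,28,0,0,0,60],[0,0,28,0,0,0,60],[0,0,28,0,0,0,60],[0,0,28,0,0,0,60],[0,0,28,0,0,0,60]],
], force=60)

```text
clock: 23.13
position: [404.3, 400.9, 74.2]
tcp_rot: [[-0.273, -0.962, 0.002], [-0.962, 0.273, 0.003], [-0.003, -0.001, -1.0]]
wrist_force: [-1.1, 0.5, 5.5]
width: 65.9
gripper_force: 65.1
```

>>> drive_tool([
  [[0,0,-7,0,0,0,60],[0,0,-14,0,0,-0.1,60],[0,0,-21,0,0,-0.2,60],[0,0,-28,0,0,-0.3,60],[0,0,-35,0,0,-0.4,60],[0,0,-42,0,0,-0.5,60],[0,0,-49,0,0,-0.6,60],[0,0,-56,0,0,-0.7,60],[0,0,-63,0,0,-0.8,60],[0,0,-70,0,0,-0.9,60],[0,0,-77,0,0,-1.0,60],[0,0,-84,0,0,-1.2,60]],
])

```text
clock: 24.13
position: [400.2, 396.4, 73.6]
tcp_rot: [[0.93, -0.368, -0.006], [-0.368, -0.93, -0.007], [-0.003, 0.008, -1.0]]
wrist_force: [-0.7, -9.1, 4.2]
width: 65.6
gripper_force: 68.3
```

```bash
python3 -c "
from h import *
o=arm.get_obs();print(o['joint_positions'],o['wrist_force'],o['ft_torque'],o['width'],o['gripper_force'],o['position'])"
```

```text
[ 0.78  0.48 -0.07  1.03 -0.   -1.98] [-0.65 -9.05  4.2 ] [-1.84  0.23 -0.17] 65.61895424398423 68.27038091607392 [400.23 396.42  73.58]
```

>>> drive_tool([
  [[0,0,0,-0.4,2,0,60],[0,0,0,-0.8,3.5,0,60],[0,0,-7,-0.8,3.5,-0.1,60],[0,0,-14,-0.8,3.5,-0.2,60],[0,0,-21,-0.8,3.5,-0.3,60],[0,0,-28,-0.8,3.5,-0.4,60],[0,0,-35,-0.8,3.5,-0.5,60],[0,0,-42,-0.8,3.5,-0.6,60],[0,0,-49,-0.8,3.5,-0.8,60],[0,0,-56,-0.8,3.5,-1,60]],
])

```text
clock: 24.97
position: [402.5, 394.1, 74.7]
tcp_rot: [[0.827, 0.562, 0.002], [0.562, -0.827, -0.005], [-0.001, 0.005, -1.0]]
wrist_force: [5.2, -5.3, 0.8]
width: 65.8
gripper_force: 68.0
```

>>> drive_tool([
  [[0,0,0,0,0,-1,60],[0,0,0,0,0,-2,60],[0,0,0,0,0,-3,60],[0,0,0,0,0,-3,60]],
])

```text
clock: 25.3
position: [401.9, 396.3, 76.8]
tcp_rot: [[0.83, 0.558, 0.0], [0.558, -0.83, -0.001], [-0.001, 0.001, -1.0]]
wrist_force: [4.4, -1.6, -8.5]
width: 65.6
gripper_force: 69.1
```

>>> drive_tool([
  [[0,0,0,0,0,-1,60],[0,0,0,0,0,-2,60],[0,0,0,0,0,-3,60],[0,0,0,0,0,-4,60],[0,0,0,0,0,-4,60]],
])

```text
clock: 25.72
position: [401.4, 396.0, 78.6]
tcp_rot: [[0.829, 0.559, -0.002], [0.559, -0.829, -0.003], [-0.003, 0.001, -1.0]]
wrist_force: [7.2, 1.2, -22.5]
width: 65.2
gripper_force: 73.7
```

```bash
python3 -c "
from h import *
o=arm.get_obs();print(o['joint_positions'],o['wrist_force'],o['ft_torque'],o['width'],o['gripper_force'],o['position'])
s=cams.get_calibration('side')
for z in (73,80,83,90,93,103): print(z,proj(s,(403,398,z)))
im=cams.camera('side')[:,:,::-1]
cv2.imwrite('pics/s3.png',cv2.resize(im[170:260,195:295],None,fx=6,fy=6,interpolation=cv2.INTER_CUBIC))"
```

```text
[ 0.78  0.48 -0.07  1.03 -0.   -2.96] [  7.23   1.17 -22.53] [ 0.67 -1.54  0.19] 65.19304381982869 73.69742497103289 [401.38 396.04  78.55]
73 [244.09 213.17]
80 [243.95 210.67]
83 [243.89 209.6 ]
90 [243.75 207.08]
93 [243.68 206.  ]
103 [243.48 202.38]
```

View pics/s3.png

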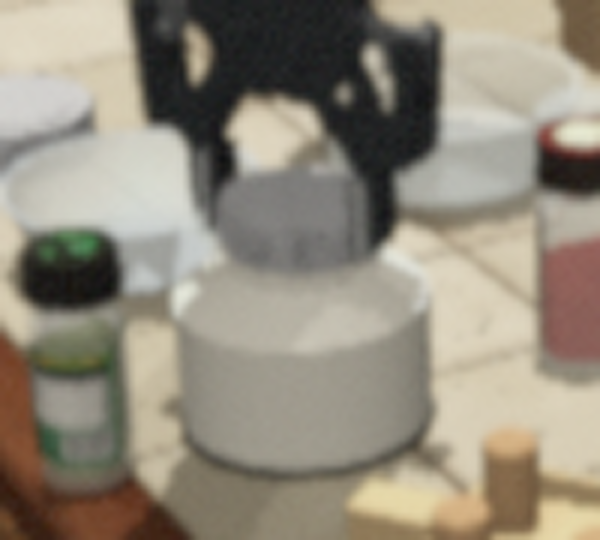

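The lid has risen about 8 mm so far (about 1.5 turns). It needs more turning.

>>> drive_tool([
  [[0,0,0,0,0,2,60],[0,0,0,0,0,4,60],[0,0,0,0,0,6,60],[0,0,0,0,0,7,100],[0,0,0,0,0,7,100],[0,0,0,0,0,7,100],[0,0,0,0,0,7,100],[0,0,7,0,0,7,100],[0,0,14,0,0,7,100],[0,0,21,0,0,7,100],[0,0,28,0,0,7,100],[0,0,35,0,0,7,100]],
])

```text
clock: 26.77
position: [401.6, 397.2, 75.5]
tcp_rot: [[1.0, -0.023, 0.0], [-0.023, -1.0, 0.001], [0.0, -0.001, -1.0]]
wrist_force: [-0.5, 0.3, 0.1]
width: 85.5
gripper_force: 0.0
```

>>> drive_tool([
  [[0,0,7,0,0,0,100],[0,0,14,0,0,0,100],[0,0,21,0,0,0,100],[0,0,28,0,0,0,100],[0,0,35,0,0,0,100],[0,0,42,0,0,0,100],[0,0,49,0,0,0,100],[0,0,56,0,0,0,100],[0,0,63,0,0,0,100],[0,0,70,0,0,0,100],[0,0,77,0,0,0,100],[0,0,84,0,0,0,100]],
])

```text
clock: 27.77
position: [401.6, 397.2, 75.5]
tcp_rot: [[0.081, -0.997, 0.0], [-0.997, -0.081, 0.001], [-0.001, -0.001, -1.0]]
wrist_force: [0.0, -0.5, -0.4]
width: 85.3
gripper_force: 0.0
```

>>> drive_tool([
  [[0,0,7,0,0,0,100],[0,0,14,0,0,0,100],[0,0,21,0,0,0,100],[0,0,28,0,0,0,100],[0,0,35,0,0,0,100],[0,0,42,0,0,0,100],[0,0,49,0,0,0,100],[0,0,56,0,0,0,100],[0,0,63,0,0,0,100],[0,0,70,0,0,0,100],[0,0,77,0,0,0,100],[0,0,84,0,0,0,100]],
])

```text
clock: 28.77
position: [401.6, 397.2, 75.5]
tcp_rot: [[-0.983, -0.185, 0.0], [-0.185, 0.983, 0.001], [-0.001, 0.001, -1.0]]
wrist_force: [0.4, 0.4, 0.2]
width: 85.3
gripper_force: 0.0
```

>>> drive_tool([
  [[0,0,0,0,0,0,90],[0,0,0,0,0,0,80],[0,0,0,0,0,0,70],[0,0,0,0,0,0,60],[0,0,0,0,0,0,60],[0,0,0,0,0,0,60],[0,0,0,0,0,0,60],[0,0,0,0,0,0,60]],
], force=60)

```text
clock: 29.43
position: [402.0, 397.1, 75.8]
tcp_rot: [[-0.981, -0.192, 0.001], [-0.192, 0.981, 0.001], [-0.001, 0.001, -1.0]]
wrist_force: [-0.5, -1.6, 6.1]
width: 64.5
gripper_force: 65.0
```

>>> drive_tool([
  [[0,0,-7,0,0,0,60],[0,0,-14,0,0,-0.1,60],[0,0,-21,0,0,-0.2,60],[0,0,-28,0,0,-0.3,60],[0,0,-35,0,0,-0.4,60],[0,0,-42,0,0,-0.5,60],[0,0,-49,0,0,-0.6,60],[0,0,-56,0,0,-0.7,60],[0,0,-63,0,0,-0.8,60],[0,0,-70,0,0,-0.9,60],[0,0,-77,0,0,-1.0,60],[0,0,-84,0,0,-1.2,60]],
])

```text
clock: 30.43
position: [402.2, 396.3, 76.9]
tcp_rot: [[0.093, -0.996, 0.002], [-0.996, -0.093, -0.0], [0.001, -0.002, -1.0]]
wrist_force: [0.2, -2.4, 3.8]
width: 64.2
gripper_force: 65.5
```

>>> drive_tool([
  [[0,0,-7,0,0,0,60],[0,0,-14,0,0,-0.1,60],[0,0,-21,0,0,-0.2,60],[0,0,-28,0,0,-0.3,60],[0,0,-35,0,0,-0.4,60],[0,0,-42,0,0,-0.5,60],[0,0,-49,0,0,-0.6,60],[0,0,-56,0,0,-0.7,60],[0,0,-63,0,0,-0.8,60],[0,0,-70,0,0,-0.9,60],[0,0,-77,0,0,-1.0,60],[0,0,-84,0,0,-1.2,60]],
])

```text
clock: 31.43
position: [403.0, 396.5, 78.1]
tcp_rot: [[1.0, -0.011, 0.003], [-0.011, -1.0, 0.0], [0.003, -0.0, -1.0]]
wrist_force: [3.8, -1.4, 3.3]
width: 64.2
gripper_force: 65.6
```

>>> drive_tool([
  [[0,0,0,0,0,-1,60],[0,0,0,0,0,-2,60],[0,0,0,0,0,-3,60],[0,0,0,0,0,-4,60],[0,0,0,0,0,-4,60]],
])

```text
clock: 31.85
position: [402.7, 396.8, 80.2]
tcp_rot: [[1.0, -0.02, 0.002], [-0.02, -1.0, -0.0], [0.002, 0.0, -1.0]]
wrist_force: [6.7, 1.5, -7.2]
width: 64.3
gripper_force: 68.7
```

>>> drive_tool([
  [[0,0,-7,0,0,1,60],[0,0,-14,0,0,1,60],[0,0,-21,0,0,1,60],[0,0,-28,0,0,0,60],[0,0,-35,0,0,0,60],[0,0,-40,0,0,-1,60],[0,0,-40,0,0,-2,60],[0,0,-40,0,0,-3,60],[0,0,-40,0,0,-3,60]],
])

```text
clock: 32.6
position: [402.5, 397.5, 84.2]
tcp_rot: [[0.778, 0.628, 0.001], [0.628, -0.778, 0.002], [0.002, -0.0, -1.0]]
wrist_force: [4.2, 1.4, -2.8]
width: 64.5
gripper_force: 69.2
```

It's free. Lifting now.

>>> drive_tool([
  [[0,0,0,0,0,-3,60],[0,0,0,0,0,-8,60],[0,0,0,0,0,-15,60],[0,0,0,0,0,-25,60],[0,0,0,0,0,-40,60],[0,0,0,0,0,-60,60],[0,0,0,0,0,-80,60],[0,0,0,0,0,-80,60]],
])

```text
clock: 33.27
position: [403.2, 398.5, 169.5]
tcp_rot: [[0.777, 0.629, 0.006], [0.629, -0.777, 0.006], [0.008, -0.001, -1.0]]
wrist_force: [0.5, 0.9, -0.3]
width: 64.3
gripper_force: 69.4
```

```bash
python3 -c "
from h import *
o=arm.get_obs();print(o['joint_positions'],o['wrist_force'],o['ft_torque'],o['width'],o['gripper_force'],o['position'])
cv2.imwrite('pics/s4.png',np.hstack([cams.camera('side')[130:310,180:420,::-1],cams.camera('wrist')[:180*2:2,::2,::-1]]).repeat(2,0)[:, :] if 0 else np.hstack([cv2.resize(cams.camera('side')[110:310,180:420,::-1],(480,400)),cv2.resize(cams.camera('wrist')[:,:,::-1],(320,400))]))"
```

```text
[ 0.78  0.4   0.06  1.23  0.   -3.04] [ 0.46  0.89 -0.27] [ 0.05 -0.05  0.02] 64.29822667016542 69.43333382718265 [403.2  398.53 169.54]
```

View pics/s4.png

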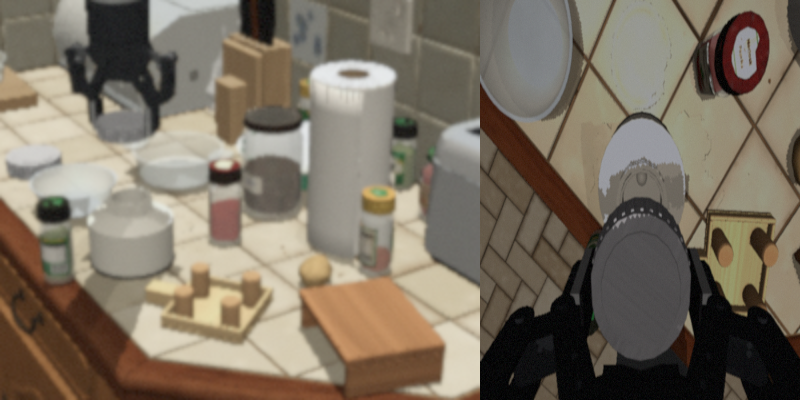

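Lid held cleanly and the jar is open with its nub visible. Carrying it over the riser.

>>> drive_tool([
  [[0,0,7,-5,15,0,60],[0,0,14,-14,42,0,60],[0,0,21,-25,77,0,60],[0,0,28,-36,112,0,60],[0,0,35,-47,147,0,60],[0,0,42,-58,182,0,60],[0,0,49,-69,217,0,60],[0,0,56,-80,252,5,60],[0,0,63,-92,285,20,60],[0,0,70,-101,312,35,60],[0,0,77,-107,328,50,60],[0,0,84,-108.2,332.3,60,60]],
])

```text
clock: 34.37
position: [525.4, 66.9, 101.4]
tcp_rot: [[0.7, -0.714, -0.004], [-0.714, -0.7, -0.001], [-0.002, 0.004, -1.0]]
wrist_force: [-0.4, 0.2, -1.2]
width: 64.3
gripper_force: 69.5
```

Run:
```python
from h import *
import pickle
w=cams.get_calibration("wrist");im=cams.camera("wrist")[:,:,::-1];cv2.imwrite("pics/w5.png",im);pickle.dump(w,open("w5.pkl","wb"))
o=arm.get_obs();print(o["position"],o["tcp_rot"],o["joint_positions"],o["width"],o["gripper_force"],o["wrist_force"])
s=cams.get_calibration("side")
```

```text
[524.15  67.3   99.62] [[ 0.7  -0.72 -0.01]
 [-0.72 -0.7  -0.  ]
 [-0.    0.01 -1.  ]] [ 0.13  0.4  -0.14  1.05 -0.   -2.21] 64.57288614307704 69.44176775403321 [-0.61  0.07 -2.01]
```

View pics/w5.png

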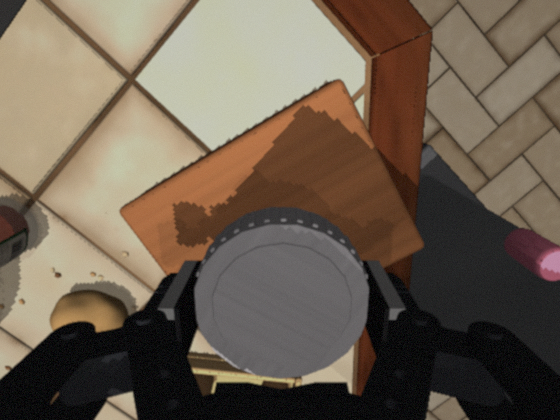

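Lid held at (282,295); riser top corners at (122,210), (342,80) and (425,245). I'll use them to refine the centre.

Run:
```python
from h import *
import pickle
w=pickle.load(open("w5.pkl","rb"))
a,b,c=[onz(w,*p,48)[:2] for p in [(122,210),(342,80),(425,245)]]
print(a,b,c,np.linalg.norm(a-b),np.linalg.norm(b-c),"centre",(a+c)/2)
e=a-b;print(np.degrees(np.arctan2(e[1],e[0])))
o=arm.get_obs();print(o["tcp_rot"].T@(np.r_[(a+c)/2,0]-o["position"]))
```

```text
[598.06 121.82] [560.3 -12.3] [458.45  15.92] 139.32697609523947 105.69187624267188 centre [528.25  68.87]
74.27860022510326
[ 2.13 -4.68 99.59]
```

>>> drive_tool([
  [[0,0,0,1,-3,10,60],[0,0,0,1.5,-5,22,60],[0,0,0,1.5,-5,34,60],[0,0,0,1.5,-5,42,60],[0,0,0,1.5,-5,47,60],[0,0,0,1.5,-5,50,60],[0,0,0,1.5,-5,52,60],[0,0,0,1.5,-5,52,60]],
])

```text
clock: 35.08
position: [531.2, 73.1, 52.2]
tcp_rot: [[0.708, -0.706, 0.0], [-0.706, -0.708, 0.0], [0.0, -0.0, -1.0]]
wrist_force: [0.4, 0.2, -0.6]
width: 64.5
gripper_force: 69.4
```

>>> drive_tool([
  [[0,0,0,0,0,1,60],[0,0,0,0,0,2,60],[0,0,0,0,0,2,60]],
])

```text
clock: 35.33
position: [531.5, 72.8, 50.5]
tcp_rot: [[0.707, -0.707, 0.001], [-0.707, -0.707, 0.0], [0.0, -0.001, -1.0]]
wrist_force: [0.4, 0.7, -1.0]
width: 64.5
gripper_force: 69.4
```

>>> drive_tool([
  [[0,0,0,0,0,1,60],[0,0,0,0,0,2,60],[0,0,0,0,0,2,60]],
])

```text
clock: 35.58
position: [531.2, 72.7, 48.1]
tcp_rot: [[0.707, -0.707, -0.0], [-0.707, -0.707, 0.0], [-0.0, 0.0, -1.0]]
wrist_force: [-0.3, -0.3, -0.5]
width: 64.8
gripper_force: 69.4
```

>>> drive_tool([
  [[0,0,0,0,0,1,60],[0,0,0,0,0,2,60],[0,0,0,0,0,2,60]],
])

```text
clock: 35.83
position: [531.1, 72.8, 46.0]
tcp_rot: [[0.707, -0.707, -0.0], [-0.707, -0.707, -0.0], [-0.0, 0.0, -1.0]]
wrist_force: [0.3, 0.1, -1.0]
width: 64.1
gripper_force: 69.4
```

>>> drive_tool([
  [[0,0,0,0,0,1,60],[0,0,0,0,0,1.5,60],[0,0,0,0,0,1.5,60]],
])

```text
clock: 36.08
position: [531.1, 72.8, 44.5]
tcp_rot: [[0.707, -0.707, -0.0], [-0.707, -0.707, -0.0], [-0.0, 0.0, -1.0]]
wrist_force: [0.4, -0.2, -1.0]
width: 64.5
gripper_force: 69.4
```

>>> drive_tool([
  [[0,0,0,0,0,1,60],[0,0,0,0,0,1.5,60],[0,0,0,0,0,1.5,60]],
])

```text
clock: 36.33
position: [531.3, 72.8, 44.4]
tcp_rot: [[0.707, -0.707, 0.001], [-0.707, -0.707, -0.0], [0.0, -0.0, -1.0]]
wrist_force: [-3.4, -0.8, 6.3]
width: 64.0
gripper_force: 70.2
```

Contact made; releasing and lifting.

>>> drive_tool([
  [[0,0,0,0,0,-0.5,80],[0,0,0,0,0,-0.5,100],[0,0,0,0,0,-0.5,100],[0,0,0,0,0,-0.5,100],[0,0,0,0,0,-10,100],[0,0,0,0,0,-40,100],[0,0,0,0,0,-80,100],[0,0,0,-30,-20,-120,100],[0,0,0,-60,-40,-150,100],[0,0,0,-90,-70,-170,100],[0,0,0,-100,-80,-170,100],[0,0,0,-100,-80,-170,100]],
])

```text
clock: 37.33
position: [518.5, 206.1, 217.6]
tcp_rot: [[0.711, -0.703, 0.007], [-0.703, -0.711, 0.006], [0.001, -0.009, -1.0]]
wrist_force: [1.0, -0.5, 0.3]
width: 85.3
gripper_force: 0.0
```

Run:
```python
from h import *
import pickle
w=cams.get_calibration("wrist");im=cams.camera("wrist")[:,:,::-1];cv2.imwrite("pics/w6.png",im);pickle.dump(w,open("w6.pkl","wb"))
o=arm.get_obs();print(o["position"],o["tcp_rot"],o["joint_positions"],o["width"])
```

```text
[517.84 203.32 215.66] [[ 0.71 -0.7   0.  ]
 [-0.7  -0.71  0.  ]
 [ 0.   -0.   -1.  ]] [ 0.37  0.36  0.12  1.33  0.   -1.99] 85.5114539139317
```

View pics/w6.png

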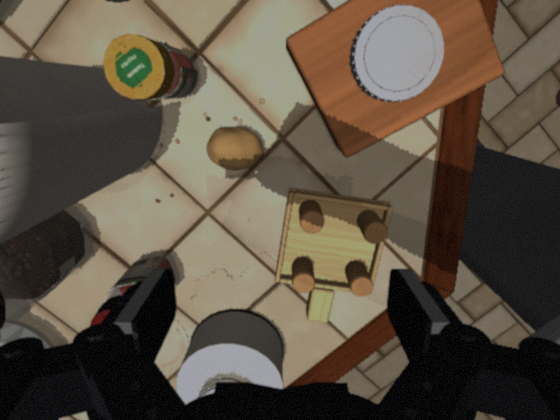

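The lid lies flat on the riser. The tray is upright, with corks near (311,217), (373,228), (303,273) and (359,277), and its handle at (321,305). Measuring the corks and tray numerically.

Run:
```python
from h import *
import pickle
w=pickle.load(open("w6.pkl","rb"));im=cv2.imread("pics/w6.png")
P=[onz(w,*p,18)[:2] for p in [(291,191),(389,204),(377,293),(278,283)]]
print(np.array(P),[np.linalg.norm(P[i]-P[(i+1)%4]) for i in range(4)],np.mean(P,0))
h=onz(w,321,305,22)[:2];d=h-np.mean(P,0);print("handle",h,np.linalg.norm(d),np.degrees(np.arctan2(d[1],d[0])))
hsv=cv2.cvtColor(cv2.medianBlur(im,3),cv2.COLOR_BGR2HSV)
for q in [(311,210),(311,224),(303,283),(303,265),(361,285),(374,234),(340,240),(320,300),(286,240)]: print(q,hsv[q[1],q[0]])
m=np.zeros(im.shape[:2],np.uint8);cv2.fillConvexPoly(m,np.array([(286,188),(396,200),(385,305),(272,295)]),255)
k=(m>0)&(hsv[:,:,0]<=14)
k=cv2.morphologyEx(k.astype(np.uint8),cv2.MORPH_OPEN,np.ones((5,5)))
n,l,s,c=cv2.connectedComponentsWithStats(k)
for i in range(1,n):
    if s[i,4]>60:
        print(s[i],c[i])
        # brightness split: top vs side
        r=(l==i);v=hsv[:,:,2][r];ys,xs=np.nonzero(r);t=v>np.median(v);print("  bright",xs[t].mean(),ys[t].mean(),"dark",xs[~t].mean(),ys[~t].mean(),np.percentile(v,[10,50,90]))
```

```text
[[501.07 213.4 ]
 [424.23 154.22]
 [356.72 226.69]
 [438.69 293.28]] [np.float64(96.98847645096166), np.float64(99.04088415719485), np.float64(105.60534252293631), np.float64(101.34525348023801)] [430.18 221.9 ]
handle [389.68 277.53] 68.81258860738113 126.04483689278607
(311, 210) [ 15 140  60]
(311, 224) [ 14 128 137]
(303, 283) [ 15 128 155]
(303, 265) [ 16 135  51]
(361, 285) [ 14 129 148]
(374, 234) [ 15 127  86]
(340, 240) [ 28  84 161]
(320, 300) [ 31  79 162]
(286, 240) [ 20 103 136]
```

Run:
```python
from h import *
import pickle
w=pickle.load(open("w6.pkl","rb"));im=cv2.imread("pics/w6.png")
hsv=cv2.cvtColor(cv2.medianBlur(im,3),cv2.COLOR_BGR2HSV)
m=np.zeros(im.shape[:2],np.uint8);cv2.fillConvexPoly(m,np.array([(298,196),(390,205),(385,305),(282,295)]),255)
k=(m>0)&(hsv[:,:,0]<=17)&(hsv[:,:,1]>112)
k=cv2.morphologyEx(k.astype(np.uint8),cv2.MORPH_OPEN,cv2.getStructuringElement(2,(9,9)))
nd=proj(w,w["pose"][:3,3]-[0,0,300])
n,l,s,c=cv2.connectedComponentsWithStats(k)
for i in range(1,n):
    if s[i,4]<100: continue
    ys,xs=np.nonzero(l==i);p=np.c_[xs,ys].astype(float)
    u=c[i]-nd;u/=np.linalg.norm(u);t=p@u;R=11.5*365/(w["pose"][2,3]-24)
    top=c[i]+u*(np.percentile(t,99)-R-c[i]@u);bas=c[i]+u*(np.percentile(t,1)+R-c[i]@u)
    far=t>np.percentile(t,99)-2*R
    print(s[i],c[i],"top",top,onz(w,*top,43)[:2],"base",onz(w,*bas,5)[:2],"V far/near",np.median(hsv[ys,xs,2][far]))
```

```text
[300 199  23  34 601] [310.42 216.84] top [310.92 219.29] [474.04 214.69] base [468.66 218.11] V far/near 87.0
[329 203  19  14 172] [337.91 209.54] top [335.51 204.14] [469.02 188.71] base [445.87 196.95] V far/near 101.0
[357 211  30  33 661] [372.46 226.86] top [374.31 229.77] [425.25 179.82] base [415.03 181.76] V far/near 85.0
[292 258  23  34 615] [302.55 275.33] top [302.84 278.26] [435.25 262.05] base [425.43 269.92] V far/near 148.0
[346 261  27  35 662] [358.52 278.81] top [359.91 282.38] [393.1  225.47] base [381.34 230.3 ] V far/near 146.0
```

Tray at (430,222), heading 126°, handle distance 69 (expected 72). The cork estimates scatter by about 6 mm, so I'll look once more from straight above, turning to the grasp heading on the way.

>>> drive_tool([
  [[0,0,7,-15,-2,0,53],[0,0,14,-35,-4,8,53],[0,0,21,-55,-6,16,53],[0,0,28,-75,-8,24,53],[0,0,35,-95,-10,32,53],[0,0,42,-110,-12,40,53],[0,0,49,-119,-13,45,53],[0,0,54,-119.4,-13.2,46,53],[0,0,54,-119.4,-13.2,46,53],[0,0,54,-119.4,-13.2,46,53],[0,0,54,-119.4,-13.2,46,53]],
])

```text
clock: 38.3
position: [442.3, 293.0, 167.3]
tcp_rot: [[-0.156, -0.988, -0.0], [-0.988, 0.156, -0.0], [0.0, 0.0, -1.0]]
wrist_force: [-0.4, -0.2, 0.6]
width: 45.0
gripper_force: 0.0
```

Run:
```python
from h import *
import pickle
w=cams.get_calibration("wrist");im=cams.camera("wrist")[:,:,::-1].copy();cv2.imwrite("pics/w7.png",im);pickle.dump(w,open("w7.pkl","wb"))
o=arm.get_obs();print(o["position"],o["tcp_rot"],o["joint_positions"],o["width"])
hsv=cv2.cvtColor(cv2.medianBlur(im,3),cv2.COLOR_BGR2HSV)
for q in [(471,216),(420,181),(430,266),(387,228)]:
    u=proj(w,(*q,43)).round().astype(int);print(u,hsv[u[1],u[0]])
    cv2.circle(im,tuple(int(t) for t in u),3,(0,255,0),-1)
cv2.imwrite("pics/w7a.png",im)
```

```text
[442.42 293.15 167.37] [[-0.16 -0.99  0.  ]
 [-0.99  0.16 -0.  ]
 [ 0.   -0.   -1.  ]] [ 0.59  0.34 -0.03  1.2  -0.   -0.83] 45.08155324456069
[225  96] [ 16 123 156]
[289  29] [ 15 125 155]
[293 157] [ 13 129  93]
[346  94] [ 14 128  98]
```

View pics/w7a.png

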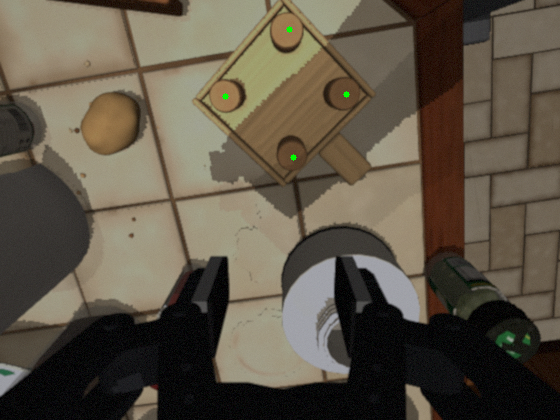

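All four dots sit on the cork tops: A (226,96), B (288,29), C (292,155), D (343,93). Computing the grasp moves.

Run:
```python
from h import *
import pickle
w=pickle.load(open("w7.pkl","rb"));o=arm.get_obs();R=o["tcp_rot"]
for n,q in zip("ABCD",[(226,96),(288,29),(292,155),(343,93)]):
    p=onz(w,*q,43);t=np.r_[p[:2],22];j=np.array([403,398,120]);print(n,p[:2],"from here",R.T@(t-o["position"]),"to jar",R.T@(j-t))
P=np.array([onz(w,*p,18)[:2] for p in [(287,1),(374,94),(287,185),(195,100)]]);print("tray",P.mean(0))
print("jarmouth px",proj(w,(403,398,90)))
```

```text
A [470.15 216.26] from here [ 71.61 -39.37 145.38] to jar [-169.02   94.68  -98.03]
B [420.74 180.73] from here [114.43   3.88 145.38] to jar [-211.84   51.42  -98.02]
C [430.61 264.68] from here [ 29.96   7.24 145.37] to jar [-127.37   48.06  -98.02]
D [388.91 227.11] from here [ 73.58  42.57 145.37] to jar [-170.99   12.74  -98.01]
tray [428.86 224.96]
jarmouth px [359.57 342.99]
```

>>> drive_tool([
  [[0,0,0,20,-10,20,53],[0,0,0,50,-28,50,53],[0,0,0,71.6,-39.4,80,53],[0,0,0,71.6,-39.4,105,53],[0,0,0,71.6,-39.4,125,53],[0,0,0,71.6,-39.4,138,53],[0,0,0,71.6,-39.4,145,53],[0,0,0,71.6,-39.4,145,53],[0,0,0,71.6,-39.4,145,20],[0,0,0,71.6,-39.4,145,10],[0,0,0,71.6,-39.4,145,10],[0,0,0,71.6,-39.4,145,10]],
], force=30)

```text
clock: 39.35
position: [470.7, 217.5, 23.4]
tcp_rot: [[-0.156, -0.988, 0.002], [-0.988, 0.156, 0.001], [-0.001, -0.002, -1.0]]
wrist_force: [-0.2, 0.3, 1.5]
width: 21.9
gripper_force: 29.5
```

>>> drive_tool([
  [[0,0,0,0,0,0,10],[0,0,0,0,0,-20,10],[0,0,0,0,0,-50,10],[0,0,0,0,0,-80,10],[0,0,0,-25,15,-98,10],[0,0,0,-60,34,-98,10],[0,0,0,-95,54,-98,10],[0,0,0,-130,74,-98,10],[0,0,0,-155,88,-98,10],[0,0,0,-169,94.7,-98,10],[0,0,0,-169,94.7,-98,10],[0,0,0,-169,94.7,-98,10]],
])

```text
clock: 40.35
position: [402.3, 398.8, 120.0]
tcp_rot: [[-0.155, -0.988, 0.0], [-0.988, 0.155, -0.001], [0.001, -0.0, -1.0]]
wrist_force: [0.4, -0.7, 0.1]
width: 22.0
gripper_force: 29.4
```

Run:
```python
from h import *
o=arm.get_obs();print(o["position"],o["width"],o["gripper_force"],o["wrist_force"],o["joint_positions"])
w=cams.get_calibration("wrist");s=cams.get_calibration("side")
im=cams.camera("side")[:,:,::-1];a=cv2.resize(im[150:280,195:325],(500,500),interpolation=cv2.INTER_CUBIC)
b=cv2.resize(cams.camera("wrist")[150:400,190:390,::-1],(300,375));b=np.vstack([b,np.zeros((125,300,3),np.uint8)])
cv2.imwrite("pics/s8.png",np.hstack([a,b]))
print(proj(s,(403,398,90)))
```

```text
[402.27 398.85 120.04] 22.016706267710717 29.444201588630676 [ 0.43 -0.67  0.08] [ 0.78  0.44 -0.01  1.12 -0.   -0.63]
[243.75 207.08]
```

View pics/s8.png

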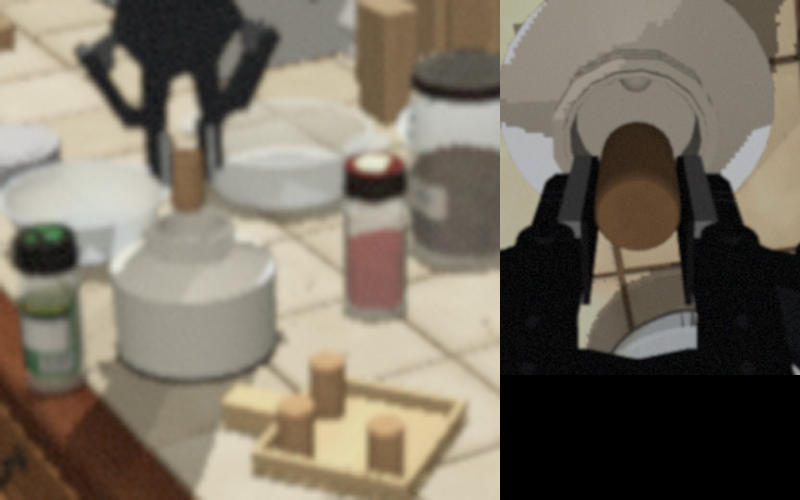

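Cork A hangs vertically over the open mouth, aligned in both views (side mouth about (244,208), cork x about 243). Three corks remain on the tray. Lowering and releasing.

>>> drive_tool([
  [[0,0,0,3,0,8,10],[0,0,0,4,0,15,10],[0,0,0,4,0,21,10],[0,0,0,4,0,24,10],[0,0,0,4,0,24,10]],
])

```text
clock: 40.87
position: [401.6, 393.5, 94.8]
tcp_rot: [[-0.157, -0.988, -0.002], [-0.988, 0.157, -0.002], [0.002, 0.002, -1.0]]
wrist_force: [-0.5, -0.6, -0.5]
width: 22.0
gripper_force: 29.4
```

>>> drive_tool([
  [[0,0,0,0,0,0,50],[0,0,0,0,0,0,53],[0,0,0,0,0,0,53],[0,0,0,0,0,0,53],[0,0,0,0,0,-10,53],[0,0,0,0,0,-25,53],[0,0,0,0,0,-45,53],[0,0,0,0,0,-45,53]],
])

```text
clock: 41.53
position: [403.9, 396.7, 146.0]
tcp_rot: [[-0.156, -0.988, 0.006], [-0.988, 0.156, 0.005], [-0.006, -0.005, -1.0]]
wrist_force: [0.1, 0.4, 0.2]
width: 45.1
gripper_force: 0.0
```

```bash
cat > chk.py <<'E'
from h import *
import sys
def corks():
    # count cork-coloured blobs near expected tops in the side view; V/H at expected cork column
    s=cams.get_calibration("side");im=cams.camera("side")[:,:,::-1];hsv=cv2.cvtColor(cv2.medianBlur(im,3),cv2.COLOR_BGR2HSV)
    for n,q in zip("ABCD",[(470,216),(420.7,180.7),(430.6,264.7),(389,227)]):
        a=[hsv[int(v),int(u)].tolist() for u,v in [proj(s,(*q,30)),proj(s,(*q,41))]];print(n,a)
corks()
o=arm.get_obs();R=o["tcp_rot"];print(o["position"],o["joint_positions"][5])
for n,q in zip("ABCD",[(470.15,216.26),(420.74,180.73),(430.6,264.7),(388.9,227.1)]):
    print(n,R.T@(np.r_[q,22]-o["position"]))
E
python3 chk.py
```

```text
A [[21, 54, 213], [21, 39, 216]]
B [[15, 112, 141], [17, 97, 211]]
C [[16, 111, 136], [17, 96, 212]]
D [[16, 111, 138], [17, 96, 212]]
[403.48 396.28 144.33] -0.6374467139937372
A [167.99 -93.54 121.85]
B [210.81 -50.29 121.48]
C [126.33 -46.9  121.88]
D [169.98 -11.59 121.54]
```

A is gone from the tray; B, C and D are in place. Next B.

>>> drive_tool([
  [[0,0,0,25,-6,0,53],[0,0,0,60,-15,0,53],[0,0,0,97,-24,0,53],[0,0,0,134,-33,5,53],[0,0,0,170,-42,15,53],[0,0,0,198,-49,30,53],[0,0,0,209.5,-51,55,53],[0,0,0,209.5,-51,85,53],[0,0,0,209.5,-51,105,53],[0,0,0,209.5,-51,116,53],[0,0,0,209.5,-51,119.5,53],[0,0,0,209.5,-51,119.5,53]],
])

```text
clock: 42.58
position: [418.5, 179.3, 20.6]
tcp_rot: [[-0.156, -0.988, -0.003], [-0.988, 0.156, -0.001], [0.002, 0.002, -1.0]]
wrist_force: [0.7, -0.5, -0.3]
width: 45.2
gripper_force: 0.0
```

>>> drive_tool([
  [[0,0,0,0,0,0,20],[0,0,0,0,0,0,10],[0,0,0,0,0,0,10],[0,0,0,0,0,0,10],[0,0,0,0,0,0,10],[0,0,0,0,0,-20,10],[0,0,0,0,0,-50,10],[0,0,0,0,0,-80,10],[0,0,0,0,0,-98,10],[0,0,0,0,0,-98,10]],
], force=30)

```text
clock: 43.42
position: [422.5, 181.1, 124.1]
tcp_rot: [[-0.156, -0.988, 0.008], [-0.988, 0.156, 0.003], [-0.005, -0.007, -1.0]]
wrist_force: [0.0, -0.2, 0.5]
width: 21.7
gripper_force: 29.6
```

```bash
python3 -c "
from h import *
o=arm.get_obs();print(o['position'],o['width'],o['gripper_force'],o['tcp_rot'].T@(np.array([403,398,120])-o['position']))"
```

```text
[422.54 181.15 124.12] 21.71813406510627 29.61069881916046 [-211.11   53.23    4.71]
```

>>> drive_tool([
  [[0,0,0,-25,6,0,10],[0,0,0,-62,15,0,10],[0,0,0,-99,24,0,10],[0,0,0,-136,33,0,10],[0,0,0,-172,42,0,10],[0,0,0,-200,48,0,10],[0,0,0,-214,51,0,10],[0,0,0,-214,51,0,10],[0,0,0,-214,51,8,10],[0,0,0,-214,51,16,10],[0,0,0,-214,51,23,10],[0,0,0,-214,51,23,10]],
])

```text
clock: 44.42
position: [401.7, 396.6, 94.2]
tcp_rot: [[-0.158, -0.987, -0.003], [-0.987, 0.158, -0.004], [0.004, 0.003, -1.0]]
wrist_force: [-0.0, -1.1, -0.2]
width: 22.2
gripper_force: 29.6
```

>>> drive_tool([
  [[0,0,0,0,0,0,10],[0,0,0,0,0,0,50],[0,0,0,0,0,0,53],[0,0,0,0,0,0,53],[0,0,0,0,0,0,53],[0,0,0,0,0,-10,53],[0,0,0,0,0,-25,53],[0,0,0,0,0,-45,53],[0,0,0,0,0,-45,53],[0,0,0,0,0,-45,53]],
])

```text
clock: 45.25
position: [403.6, 400.2, 143.7]
tcp_rot: [[-0.156, -0.988, 0.003], [-0.988, 0.156, 0.003], [-0.003, -0.003, -1.0]]
wrist_force: [-1.7, 0.6, -0.8]
width: 44.9
gripper_force: 0.0
```

```bash
python3 chk.py
```

```text
A [[21, 49, 217], [20, 39, 216]]
B [[22, 72, 228], [23, 69, 228]]
C [[16, 112, 139], [17, 95, 211]]
D [[16, 110, 139], [17, 95, 211]]
[402.95 399.51 142.42] -0.6327228950298318
A [170.65 -94.9  120.29]
B [213.47 -51.65 120.19]
C [128.99 -48.27 120.3 ]
D [172.64 -12.96 120.21]
```

Now C.

>>> drive_tool([
  [[0,0,0,25,-9,0,53],[0,0,0,60,-23,0,53],[0,0,0,95,-36,5,53],[0,0,0,120,-46,15,53],[0,0,0,128,-48.5,35,53],[0,0,0,128,-48.5,65,53],[0,0,0,128,-48.5,90,53],[0,0,0,128,-48.5,108,53],[0,0,0,128,-48.5,117,53],[0,0,0,128,-48.5,119.5,53],[0,0,0,128,-48.5,119.5,53],[0,0,0,128,-48.5,119.5,53]],
])

```text
clock: 46.3
position: [431.1, 265.6, 22.9]
tcp_rot: [[-0.156, -0.988, 0.001], [-0.988, 0.156, 0.001], [-0.001, -0.001, -1.0]]
wrist_force: [0.3, 0.4, 0.3]
width: 45.4
gripper_force: 0.0
```

>>> drive_tool([
  [[0,0,0,0,0,0,20],[0,0,0,0,0,0,10],[0,0,0,0,0,0,10],[0,0,0,0,0,0,10],[0,0,0,0,0,0,10],[0,0,0,0,0,-20,10],[0,0,0,0,0,-50,10],[0,0,0,0,0,-80,10],[0,0,0,0,0,-98,10],[0,0,0,0,0,-98,10],[0,0,0,0,0,-98,10]],
])

```text
clock: 47.22
position: [431.4, 265.7, 121.4]
tcp_rot: [[-0.156, -0.988, 0.003], [-0.988, 0.156, 0.002], [-0.002, -0.002, -1.0]]
wrist_force: [0.2, -0.6, -0.6]
width: 22.0
gripper_force: 29.4
```

```bash
python3 -c "
from h import *
o=arm.get_obs();print(o['position'],o['width'],o['gripper_force'],o['tcp_rot'].T@(np.array([403,398,120])-o['position']))"
```

```text
[431.38 265.65 121.4 ] 22.022684240391055 29.427726566791534 [-126.28   48.74    1.54]
```

>>> drive_tool([
  [[0,0,0,-25,10,0,10],[0,0,0,-60,25,0,10],[0,0,0,-95,40,0,10],[0,0,0,-120,50,0,10],[0,0,0,-127,53,0,10],[0,0,0,-127,53,0,10],[0,0,0,-127,53,8,10],[0,0,0,-127,53,16,10],[0,0,0,-127,53,24,10],[0,0,0,-127,53,24,10],[0,0,0,-127,53,24,10]],
])

```text
clock: 48.13
position: [397.9, 397.2, 95.1]
tcp_rot: [[-0.158, -0.987, -0.002], [-0.987, 0.158, -0.002], [0.002, 0.001, -1.0]]
wrist_force: [0.2, -0.7, -0.1]
width: 22.0
gripper_force: 29.4
```

>>> drive_tool([
  [[0,0,0,0,0,0,10],[0,0,0,0,0,0,50],[0,0,0,0,0,0,53],[0,0,0,0,0,0,53],[0,0,0,0,0,0,53],[0,0,0,0,0,-10,53],[0,0,0,0,0,-25,53],[0,0,0,0,0,-45,53],[0,0,0,0,0,-45,53],[0,0,0,0,0,-45,53]],
])

```text
clock: 48.97
position: [399.0, 399.9, 143.2]
tcp_rot: [[-0.156, -0.988, 0.003], [-0.988, 0.156, 0.003], [-0.003, -0.002, -1.0]]
wrist_force: [0.7, 0.4, -0.5]
width: 45.4
gripper_force: 0.0
```

```bash
python3 chk.py
```

```text
A [[21, 50, 215], [21, 39, 215]]
B [[22, 72, 227], [22, 69, 228]]
C [[21, 65, 205], [22, 39, 214]]
D [[16, 108, 137], [17, 95, 212]]
[398.32 399.2  141.87] -0.6272814115945898
A [169.6  -99.44 119.75]
B [212.42 -56.2  119.66]
C [127.94 -52.81 119.76]
D [171.6  -17.5  119.68]
```

>>> drive_tool([
  [[0,0,0,25,-3,0,53],[0,0,0,62,-6,0,53],[0,0,0,99,-10,5,53],[0,0,0,134,-14,15,53],[0,0,0,160,-17,30,53],[0,0,0,170.5,-17.7,50,53],[0,0,0,170.5,-17.7,75,53],[0,0,0,170.5,-17.7,98,53],[0,0,0,170.5,-17.7,112,53],[0,0,0,170.5,-17.7,119,53],[0,0,0,170.5,-17.7,119,53],[0,0,0,170.5,-17.7,119,53]],
])

```text
clock: 50.02
position: [388.6, 227.6, 22.0]
tcp_rot: [[-0.156, -0.988, -0.001], [-0.988, 0.156, -0.001], [0.001, 0.001, -1.0]]
wrist_force: [0.6, -0.4, 0.6]
width: 44.9
gripper_force: 0.0
```

>>> drive_tool([
  [[0,0,0,0,0,0,20],[0,0,0,0,0,0,10],[0,0,0,0,0,0,10],[0,0,0,0,0,0,10],[0,0,0,0,0,0,10],[0,0,0,0,0,-20,10],[0,0,0,0,0,-50,10],[0,0,0,0,0,-80,10],[0,0,0,0,0,-98,10],[0,0,0,0,0,-98,10],[0,0,0,0,0,-98,10]],
])

```text
clock: 50.93
position: [389.6, 228.1, 121.2]
tcp_rot: [[-0.156, -0.988, 0.002], [-0.988, 0.156, 0.001], [-0.002, -0.002, -1.0]]
wrist_force: [0.2, 0.3, 0.2]
width: 21.5
gripper_force: 29.5
```

```bash
python3 -c "
from h import *
o=arm.get_obs();print(o['position'],o['width'],o['gripper_force'],o['tcp_rot'].T@(np.array([403,398,120])-o['position']))"
```

```text
[389.6  228.13 121.2 ] 21.531831264722882 29.46984976530075 [-169.87   13.34    1.47]
```

>>> drive_tool([
  [[0,0,0,-25,1,0,10],[0,0,0,-62,3,0,10],[0,0,0,-99,5,0,10],[0,0,0,-134,7,0,10],[0,0,0,-160,8,0,10],[0,0,0,-171,8,0,10],[0,0,0,-171,8,0,10],[0,0,0,-171,8,8,10],[0,0,0,-171,8,16,10],[0,0,0,-171,8,23,10],[0,0,0,-171,8,23,10],[0,0,0,-171,8,23,10]],
])

```text
clock: 51.93
position: [407.2, 396.3, 96.2]
tcp_rot: [[-0.158, -0.987, -0.002], [-0.987, 0.158, -0.002], [0.002, 0.001, -1.0]]
wrist_force: [-0.3, -0.1, -0.6]
width: 21.9
gripper_force: 29.5
```

>>> drive_tool([
  [[0,0,0,0,0,0,10],[0,0,0,0,0,0,50],[0,0,0,0,0,0,53],[0,0,0,0,0,0,53],[0,0,0,0,0,0,53],[0,0,0,0,0,-10,53],[0,0,0,0,0,-25,53],[0,0,0,0,0,-45,53],[0,0,0,20,0,-75,53],[0,0,0,40,0,-90,53],[0,0,0,60,0,-90,53],[0,0,0,60,0,-90,53]],
])

```text
clock: 52.93
position: [398.4, 336.4, 189.8]
tcp_rot: [[-0.158, -0.987, 0.002], [-0.987, 0.158, 0.001], [-0.001, -0.002, -1.0]]
wrist_force: [-0.4, 1.0, -0.2]
width: 44.9
gripper_force: 0.0
```

```bash
python3 chk.py
python3 - <<'E'
from h import *
w=cams.get_calibration("wrist");im=cams.camera("wrist")[:,:,::-1].copy();cv2.imwrite("pics/w9.png",im)
hsv=cv2.cvtColor(cv2.medianBlur(im,3),cv2.COLOR_BGR2HSV)
# neck/mouth region
u=proj(w,(403,398,90));print("mouth px",u)
m=((hsv[:,:,1]>95)&(hsv[:,:,0]<20)&(hsv[:,:,2]>25)).astype(np.uint8)
d=np.zeros_like(m);cv2.circle(d,tuple(int(x) for x in u),40,1,-1)
n,l,s,c=cv2.connectedComponentsWithStats(m*d)
print([(s[i].tolist(),c[i]) for i in range(1,n) if s[i,4]>20])
# tray: yellow wood hue in counter area
for q in [(430,222,5),(460,214,5),(430,190,5),(387,276,22)]:
    p=proj(w,q);print(q,p,hsv[int(p[1]),int(p[0])] if 0<=p[0]<560 and 0<=p[1]<420 else None)
E
```

```text
A [[21, 49, 217], [22, 38, 215]]
B [[22, 73, 228], [23, 69, 228]]
C [[19, 63, 198], [22, 39, 214]]
D [[20, 89, 175], [20, 80, 188]]
[398.52 337.72 188.94] -0.7090912809744655
A [108.87 -89.71 166.9 ]
B [151.76 -46.53 166.77]
C [ 67.29 -43.   166.9 ]
D [111.    -7.76 166.79]
mouth px [289.48 281.14]
[([274, 254, 25, 39, 815], array([285.96, 272.93]))]
(430, 222, 5) [222.52  46.64] [ 31  62 173]
(460, 214, 5) [184.82  42.53] [ 26  85 171]
(430, 190, 5) [214.26   3.88] [ 27  86 169]
(387, 276, 22) [284.35 105.77] [ 17 111 133]
```

All four corks are off the tray, and the blob seen through the mouth is small enough to lie deep in the jar. Next I'll hover over the handle, aligned to it, and re-measure the tray in case it was knocked.

>>> drive_tool([
  [[0,0,-7,10,0,0,53],[0,0,-14,25,1,4,53],[0,0,-21,40,1,8,53],[0,0,-28,52,1.8,12,53],[0,0,-35,58,1.8,16,53],[0,0,-42,58.5,1.8,17,53],[0,0,-45,58.5,1.8,17,53],[0,0,-45,58.5,1.8,17,53],[0,0,-45,58.5,1.8,17,53],[0,0,-45,58.5,1.8,17,53]],
])

```text
clock: 53.87
position: [387.5, 281.7, 170.1]
tcp_rot: [[0.587, -0.809, -0.0], [-0.809, -0.587, -0.0], [-0.0, 0.0, -1.0]]
wrist_force: [-0.9, -0.2, -0.2]
width: 45.2
gripper_force: 0.0
```

```bash
cat > tray.py <<'E'
from h import *
w=cams.get_calibration("wrist");im=cams.camera("wrist")[:,:,::-1].copy();cv2.imwrite("pics/w10.png",im)
o=arm.get_obs();print(o["position"],np.degrees(np.arctan2(*o["tcp_rot"][1::-1,0])),o["joint_positions"][5])
# warp view to the z=18 plane, 1 px/mm, x 330..560, y 130..330
Q=np.array([proj(w,(x,y,18)) for x,y in [(330,330),(560,330),(560,130),(330,130)]],np.float32)
M=cv2.getPerspectiveTransform(Q,np.array([(0,0),(230,0),(230,200),(0,200)],np.float32))
t=cv2.warpPerspective(im,M,(230,200));hsv=cv2.cvtColor(cv2.medianBlur(t,5),cv2.COLOR_BGR2HSV)
m=cv2.inRange(hsv,(12,76,40),(34,255,255));m=cv2.morphologyEx(m,cv2.MORPH_CLOSE,np.ones((7,7)))
m=cv2.morphologyEx(m,cv2.MORPH_OPEN,np.ones((9,9)))
n,l,s,c=cv2.connectedComponentsWithStats(m);k=1+np.argmax(s[1:,4]);b=(l==k).astype(np.uint8)
body=cv2.morphologyEx(b,cv2.MORPH_OPEN,cv2.getStructuringElement(2,(45,45)))
R=cv2.minAreaRect(np.argwhere(body)[:,::-1].astype(np.float32));ctr=np.array([330+R[0][0],330-R[0][1]])
st=cv2.morphologyEx(b&~cv2.dilate(body,np.ones((7,7))),cv2.MORPH_OPEN,np.ones((7,7)));n2,l2,s2,c2=cv2.connectedComponentsWithStats(st);
h=[(330+c2[i][0],330-c2[i][1],s2[i,4]) for i in range(1,n2)]
print("tray ctr",ctr,"size",R[1],"ang",-R[2],"area",s[k,4],"stubs",h)
E
python3 tray.py
```

```text
[387.5  281.57 170.1 ] -54.02370155870194 -1.5703730756650103
tray ctr [409.25 251.75] size (44.547725677490234, 45.25482940673828) ang -45.0 area 5217 stubs [(np.float64(386.10526315789474), np.float64(284.7962213225371), np.int32(741)), (np.float64(442.2537688442211), np.float64(272.4941373534338), np.int32(1194)), (np.float64(382.0797773654916), np.float64(224.00463821892393), np.int32(1078))]
```

```bash
sed -i 's/^m=cv2.inRange.*$/m=cv2.inRange(hsv,(24,52,40),(36,255,255))|cv2.inRange(hsv,(12,85,40),(36,255,255));m=cv2.morphologyEx(m,cv2.MORPH_CLOSE,np.ones((9,9)))/' tray.py; python3 tray.py
python3 - <<'E'
from h import *
w=cams.get_calibration("wrist");im=cv2.imread("pics/w10.png");hsv=cv2.cvtColor(cv2.medianBlur(im,5),cv2.COLOR_BGR2HSV)
# scan across tray through its assumed centre along both axes
c=np.array([430,223.]);ty=np.array([-.588,.809]);tx=np.array([.809,.588])
for nm,d in (("y",ty),("x",tx)):
    print(nm,[(int(t),)+tuple(int(v) for v in hsv[tuple(int(q) for q in proj(w,(*(c+d*t),18))[::-1])]) for t in list(range(-62,-42,3))+list(range(43,95 if nm=="y" else 64,3))])
E
```

```text
[387.48 281.48 170.13] -54.01973337022872 -1.570574927785085
tray ctr [428.5  225.11] size (109.65769958496094, 104.04786682128906) ang -53.80678939819336 area 11662 stubs [(np.float64(386.62412342215987), np.float64(284.1725105189341), np.int32(713)), (np.float64(434.0), np.float64(294.0), np.int32(81))]
y [(-62, 30, 42, 168), (-59, 30, 41, 169), (-56, 31, 42, 169), (-53, 31, 41, 170), (-50, 31, 41, 169), (-47, 23, 96, 167), (-44, 22, 104, 108), (43, 17, 114, 127), (46, 17, 115, 106), (49, 17, 115, 122), (52, 17, 114, 123), (55, 17, 114, 132), (58, 16, 115, 118), (61, 17, 115, 118), (64, 17, 116, 117), (67, 17, 114, 116), (70, 17, 112, 116), (73, 17, 114, 116), (76, 17, 114, 116), (79, 16, 113, 117), (82, 17, 113, 117), (85, 17, 115, 115), (88, 17, 116, 108), (91, 19, 86, 89), (94, 19, 67, 92)]
x [(-62, 15, 107, 100), (-59, 15, 105, 100), (-56, 30, 33, 164), (-53, 32, 30, 169), (-50, 22, 89, 163), (-47, 21, 95, 110), (-44, 31, 64, 171), (43, 31, 70, 172), (46, 19, 102, 125), (49, 20, 100, 161), (52, 20, 42, 164), (55, 33, 28, 173), (58, 32, 30, 172), (61, 31, 31, 173)]
```

Tray at about (429,224), heading 126°, undisturbed. Descending on the handle.

>>> drive_tool([
  [[0,0,0,-2,0,25,53],[0,0,0,-3.5,0,60,53],[0,0,0,-3.5,0,95,53],[0,0,0,-3.5,0,120,53],[0,0,0,-3.5,0,140,53],[0,0,0,-3.5,0,153,53],[0,0,0,-3.5,0,161,53],[0,0,0,-3.5,0,164.5,53],[0,0,0,-3.5,0,164.5,53],[0,0,0,-3.5,0,164.5,53]],
])

```text
clock: 54.8
position: [386.0, 284.4, 6.3]
tcp_rot: [[0.588, -0.809, 0.001], [-0.809, -0.588, 0.001], [-0.0, -0.001, -1.0]]
wrist_force: [-0.5, 0.5, 0.6]
width: 45.2
gripper_force: 0.0
```

>>> drive_tool([
  [[0,0,0,0,0,0,30],[0,0,0,0,0,0,20],[0,0,0,0,0,0,10],[0,0,0,0,0,0,10],[0,0,0,0,0,0,10],[0,0,0,0,0,0,10],[0,0,0,0,0,0,10]],
], force=90)

```text
clock: 55.38
position: [386.0, 284.4, 7.1]
tcp_rot: [[0.588, -0.809, 0.002], [-0.809, -0.588, 0.001], [-0.0, -0.002, -1.0]]
wrist_force: [-0.8, -0.6, 5.2]
width: 22.2
gripper_force: 88.9
```

>>> drive_tool([
  [[0,0,0,0,0,-2,10],[0,0,0,0,0,-4,10],[0,0,0,0,0,-6,10],[0,0,0,0,0,-6,10],[0,0,0,0,0,-6,10]],
])

```text
clock: 55.8
position: [385.1, 283.8, 11.5]
tcp_rot: [[0.588, -0.809, -0.001], [-0.809, -0.588, -0.0], [-0.0, 0.001, -1.0]]
wrist_force: [0.2, -0.3, -4.7]
width: 21.8
gripper_force: 88.4
```

```bash
python3 -c "
from h import *
o=arm.get_obs();print(o['position'],o['width'],o['gripper_force'],o['wrist_force'],o['ft_torque'])"; python3 tray.py
```

```text
[385.07 283.82  11.47] 21.81200294727856 88.3958387374878 [ 0.25 -0.33 -4.75] [ 0.29  0.15 -0.  ]
[385.06 283.78  11.38] -54.001745759295005 -1.5641339766499829
tray ctr [420.29 233.99] size (88.46444702148438, 108.11030578613281) ang -54.462318420410156 area 9703 stubs [(np.float64(385.25034578146614), np.float64(285.65145228215766), np.int32(723))]
```

The full tray weight (4.5 N) is carried. Now turn it about its centre.

>>> drive_tool([
  [[0,0,-6.5,1.0,8,0,10],[0,0,-13,2.5,16,0,10],[0,0,-19.5,4.3,24.7,0,10],[0,0,-26,7.5,32.5,0,10],[0,0,-32.5,11.7,40,0,10],[0,0,-39,16.8,46.6,0,10],[0,0,-39,16.8,46.6,0,10],[0,0,-39,16.8,46.6,0,10]],
])

```text
clock: 56.52
position: [357.2, 242.6, 11.5]
tcp_rot: [[0.965, -0.262, -0.001], [-0.262, -0.965, -0.0], [-0.001, 0.001, -1.0]]
wrist_force: [0.3, 0.3, -5.5]
width: 21.6
gripper_force: 88.6
```

>>> drive_tool([
  [[0,0,0,3,12,0,10],[0,0,0,6,28,0,10],[0,0,0,8,46,0,10],[0,0,0,10,64,0,10],[0,0,0,12,82,0,10],[0,0,0,14,100,0,10],[0,0,0,16,114,0,10],[0,0,0,17,121,0,10],[0,0,0,17,122.7,0,10],[0,0,0,17,122.7,0,10],[0,0,0,17,122.7,0,10]],
])

```text
clock: 57.43
position: [343.0, 120.7, 11.9]
tcp_rot: [[0.966, -0.259, 0.001], [-0.259, -0.966, 0.001], [0.001, -0.001, -1.0]]
wrist_force: [-0.8, 0.6, -5.1]
width: 21.7
gripper_force: 88.8
```

Run:
```python
from h import *
o=arm.get_obs();p=o["position"];print(p,o["width"],o["gripper_force"],o["wrist_force"],o["ft_torque"],o["joint_positions"][5])
r=p[:2]-[528,70.5];print("riser frame x',y' of TCP",r@[.259,.966],r@[-.966,.259])
w=cams.get_calibration("wrist");im=cams.camera("wrist")[:,:,::-1].copy();cv2.imwrite("pics/w11.png",im)
hsv=cv2.cvtColor(cv2.medianBlur(im,3),cv2.COLOR_BGR2HSV)
R=np.array([528,70.5]);xp=np.array([.259,.966]);yp=np.array([-.966,.259])
# riser: scan top board across x' at y'=30 and y'=45 (z=48), and tray across x' (z=24)
for y in (20,40):
    print("riser",y,[(t,)+tuple(int(v) for v in hsv[tuple(int(q) for q in u[::-1])]) for t in list(range(-84,-58,3))+list(range(60,86,3)) for u in [proj(w,(*(R+xp*t+yp*y),48))] if 0<=u[0]<560 and 0<=u[1]<420])
c=p[:2]-74*yp
print("tray",[(t,)+tuple(int(v) for v in hsv[tuple(int(q) for q in u[::-1])]) for t in list(range(-62,-40,3))+list(range(42,64,3)) for u in [proj(w,(*(c+xp*t+yp*-20),24))] if 0<=u[0]<560 and 0<=u[1]<420])
```

```text
[342.97 120.66  11.9 ] 21.654374280097052 88.80006551742554 [-0.82  0.58 -5.08] [ 0.1   0.29 -0.07] -2.541543411269604
riser frame x',y' of TCP 0.5311586884579935 191.73344381115675
riser 20 []
riser 40 []
tray [(-62, 17, 75, 112), (-59, 17, 79, 113), (-56, 17, 71, 111), (-53, 17, 79, 107), (-50, 17, 110, 162), (-47, 18, 112, 164), (-44, 17, 117, 50), (-41, 28, 85, 171), (42, 20, 105, 129), (45, 18, 120, 51), (48, 24, 95, 170), (51, 22, 51, 169), (54, 23, 51, 169), (57, 22, 51, 169), (60, 22, 54, 169), (63, 21, 53, 169)]
```

>>> drive_tool([
  [[0,0,0,4,0,0,10],[0,0,0,9,0,0,10],[0,0,0,14,0,0,10],[0,0,0,20,0,0,10],[0,0,0,26,0,0,10],[0,0,0,32,0,0,10],[0,0,0,38,0,0,10],[0,0,0,44,0,0,10],[0,0,0,50,0,0,10],[0,0,0,50,0,0,10]],
])

```text
clock: 58.32
position: [392.5, 107.0, 11.9]
tcp_rot: [[0.966, -0.26, 0.002], [-0.26, -0.966, 0.0], [0.002, -0.001, -1.0]]
wrist_force: [0.6, -0.4, -5.5]
width: 21.5
gripper_force: 88.8
```

Run:
```python
from h import *
o=arm.get_obs();p=o["position"];print(p,o["width"],o["wrist_force"],o["ft_torque"])
w=cams.get_calibration("wrist");im=cams.camera("wrist")[:,:,::-1].copy();cv2.imwrite("pics/w12.png",im)
hsv=cv2.cvtColor(cv2.medianBlur(im,3),cv2.COLOR_BGR2HSV)
R=np.array([528,70.5]);xp=np.array([.259,.966]);yp=np.array([-.966,.259])
for y in (30,48):
    print("riser",y,[(t,)+tuple(int(v) for v in hsv[tuple(int(q) for q in u[::-1])]) for t in list(range(-84,-58,3))+list(range(60,86,3)) for u in [proj(w,(*(R+xp*t+yp*y),48))] if 0<=u[0]<560 and 0<=u[1]<420])
print("edge",[(y,)+tuple(int(v) for v in hsv[tuple(int(q) for q in u[::-1])]) for y in range(40,75,3) for u in [proj(w,(*(R+xp*45+yp*y),48))] if 0<=u[0]<560 and 0<=u[1]<420])
```

```text
[392.47 106.99  11.9 ] 21.45891062271668 [ 0.59 -0.42 -5.48] [0.07 0.25 0.02]
riser 30 []
riser 48 [(-72, 17, 64, 108), (-69, 12, 155, 128), (-66, 12, 155, 148), (-63, 12, 154, 147), (-60, 12, 154, 149), (60, 12, 153, 160), (63, 12, 154, 159), (66, 12, 154, 157), (69, 12, 154, 159), (72, 19, 61, 158), (75, 10, 65, 59)]
edge [(43, 12, 154, 134), (46, 12, 153, 147), (49, 12, 153, 163), (52, 12, 152, 143), (55, 18, 68, 75), (58, 18, 59, 164), (61, 24, 52, 168), (64, 26, 45, 170), (67, 24, 48, 170), (70, 23, 50, 169), (73, 21, 54, 170)]
```

The riser model fits (edges at ±71, front at 54), and the tray's front is inside without touching. Continuing.

>>> drive_tool([
  [[0,0,0,5,0,0,10],[0,0,0,11,0,0,10],[0,0,0,17,0,0,10],[0,0,0,23,0,0,10],[0,0,0,29,0,0,10],[0,0,0,35,0,0,10],[0,0,0,41,0,0,10],[0,0,0,47,0,0,10],[0,0,0,52,0,0,10],[0,0,0,55,0,0,10],[0,0,0,55,0,0,10]],
])

```text
clock: 59.28
position: [444.6, 92.7, 11.8]
tcp_rot: [[0.966, -0.259, 0.001], [-0.259, -0.966, 0.0], [0.001, -0.0, -1.0]]
wrist_force: [0.6, -0.0, -4.6]
width: 21.9
gripper_force: 88.8
```

>>> drive_tool([
  [[0,0,0,0,0,2,10],[0,0,0,0,0,4,10],[0,0,0,0,0,5,10],[0,0,0,0,0,5,10],[0,0,0,0,0,5,10]],
])

```text
clock: 59.7
position: [443.4, 92.9, 7.2]
tcp_rot: [[0.966, -0.259, 0.0], [-0.259, -0.966, -0.0], [0.0, 0.0, -1.0]]
wrist_force: [-3.1, -1.1, 2.7]
width: 21.6
gripper_force: 89.7
```

>>> drive_tool([
  [[0,0,0,2,0,0,10],[0,0,0,4,0,0,10],[0,0,0,5,0,0,10],[0,0,0,5,0,0,10]],
])

```text
clock: 60.03
position: [445.9, 92.3, 7.1]
tcp_rot: [[0.966, -0.258, -0.004], [-0.258, -0.966, 0.002], [-0.005, -0.001, -1.0]]
wrist_force: [-9.6, 1.0, 10.0]
width: 21.9
gripper_force: 90.8
```

>>> drive_tool([
  [[0,0,0,0,0,-1,10],[0,0,0,0,0,-2,10],[0,0,0,0,0,-2,10]],
])

```text
clock: 60.28
position: [448.8, 91.6, 8.6]
tcp_rot: [[0.966, -0.259, 0.001], [-0.259, -0.966, -0.0], [0.001, -0.0, -1.0]]
wrist_force: [-0.1, -1.0, -5.8]
width: 21.7
gripper_force: 88.8
```

>>> drive_tool([
  [[0,0,0,1,0,0,10],[0,0,0,2,0,0,10],[0,0,0,3,0,0,10],[0,0,0,3,0,0,10]],
])

```text
clock: 60.62
position: [451.2, 90.8, 8.4]
tcp_rot: [[0.966, -0.259, -0.001], [-0.259, -0.966, 0.0], [-0.001, -0.0, -1.0]]
wrist_force: [-0.7, 0.7, -4.6]
width: 21.5
gripper_force: 88.9
```

```bash
cat > st.py <<'E'
from h import *
o=arm.get_obs();p=o["position"];r=p[:2]-[528,70.5];print(p,o["width"],o["wrist_force"],o["ft_torque"],"TCP x',y'",r@[.259,.966],r@[-.966,.259])
w=cams.get_calibration("wrist");im=cams.camera("wrist")[:,:,::-1].copy();cv2.imwrite("pics/w13.png",im)
hsv=cv2.cvtColor(cv2.medianBlur(im,3),cv2.COLOR_BGR2HSV)
R=np.array([528,70.5]);xp=np.array([.259,.966]);yp=np.array([-.966,.259])
def scan(x,ys,z):
    return [(y,)+tuple(int(v) for v in hsv[tuple(int(q) for q in u[::-1])]) for y in ys for u in [proj(w,(*(R+xp*x+yp*y),z))] if 0<=u[0]<560 and 0<=u[1]<420]
for x in (-30,-40,30,40): print(x,"z18",scan(x,range(46,76,2),18))
print("stub end",scan(0,range(84,112,2),22))
E
python3 st.py
```

```text
[451.21  90.82   8.42] 21.464029661893367 [-0.65  0.66 -4.65] [ 0.2   0.4  -0.02] TCP x',y' -0.25478215453612196 79.43859294995025
-30 z18 [(46, 13, 156, 77), (48, 12, 162, 77), (50, 12, 155, 82), (52, 12, 157, 83), (54, 11, 155, 87), (56, 12, 159, 85), (58, 12, 157, 86), (60, 12, 155, 89), (62, 12, 159, 93), (64, 12, 160, 94), (66, 12, 156, 93), (68, 12, 157, 73), (70, 10, 204, 40), (72, 11, 211, 41), (74, 11, 210, 40)]
-40 z18 [(46, 12, 156, 75), (48, 12, 154, 76), (50, 12, 155, 82), (52, 12, 154, 86), (54, 12, 157, 86), (56, 12, 153, 85), (58, 12, 151, 86), (60, 12, 156, 90), (62, 12, 156, 93), (64, 12, 157, 94), (66, 12, 156, 93), (68, 11, 159, 77), (70, 9, 212, 36), (72, 10, 201, 33), (74, 11, 205, 36)]
30 z18 [(46, 13, 155, 130), (48, 13, 155, 133), (50, 12, 156, 137), (52, 12, 155, 135), (54, 12, 154, 134), (56, 11, 151, 128), (58, 12, 153, 138), (60, 12, 152, 148), (62, 12, 154, 146), (64, 12, 155, 145), (66, 13, 160, 89), (68, 14, 99, 75), (70, 19, 64, 87), (72, 19, 60, 89), (74, 18, 62, 91)]
40 z18 [(46, 13, 154, 131), (48, 12, 155, 133), (50, 12, 154, 136), (52, 12, 154, 136), (54, 12, 152, 134), (56, 12, 155, 128), (58, 11, 154, 141), (60, 12, 153, 152), (62, 12, 154, 157), (64, 12, 153, 157), (66, 12, 157, 135), (68, 13, 112, 98), (70, 19, 62, 90), (72, 18, 57, 89), (74, 19, 59, 90)]
stub end [(84, 17, 115, 111), (86, 16, 115, 113), (88, 17, 115, 111), (90, 16, 118, 106), (92, 17, 106, 91), (94, 20, 64, 91), (96, 19, 62, 91), (98, 20, 65, 90), (100, 19, 59, 90), (102, 20, 67, 87), (104, 14, 107, 62), (106, 14, 123, 52), (108, 11, 120, 51), (110, 8, 168, 35)]
```

Stub end reads y'≈92.5 (home is 93). Pushing gently until it touches the back.

>>> drive_tool([
  [[0,0,0,1,0,0,10],[0,0,0,2,0,0,10],[0,0,0,2,0,0,10]],
])

```text
clock: 60.92
position: [451.2, 90.8, 8.1]
tcp_rot: [[0.966, -0.258, -0.004], [-0.258, -0.966, 0.001], [-0.004, -0.0, -1.0]]
wrist_force: [-5.2, 2.3, -3.4]
width: 21.6
gripper_force: 89.1
```

>>> drive_tool([
  [[0,0,0,1,0,0,10],[0,0,0,2,0,0,10],[0,0,0,2,0,0,10]],
])

```text
clock: 61.17
position: [451.2, 90.7, 7.8]
tcp_rot: [[0.966, -0.258, -0.008], [-0.258, -0.966, 0.003], [-0.008, -0.0, -1.0]]
wrist_force: [-8.8, 5.6, -1.9]
width: 21.9
gripper_force: 89.3
```

In contact with the back panel. Lower, release, retreat upward.

>>> drive_tool([
  [[0,0,0,0,0,1,10],[0,0,0,-1,0,2,10],[0,0,0,-1,0,2,10],[0,0,0,-1,0,2,40],[0,0,0,-1,0,2,53],[0,0,0,-1,0,2,53],[0,0,0,-1,0,2,53],[0,0,0,-1,0,0,53],[0,0,0,-2,0,-20,53],[0,0,0,-5,0,-50,53],[0,0,0,-15,0,-85,53],[0,0,0,-25,0,-120,53]],
])

```text
clock: 62.17
position: [430.7, 96.0, 129.8]
tcp_rot: [[0.966, -0.26, -0.001], [-0.26, -0.966, -0.0], [-0.001, 0.001, -1.0]]
wrist_force: [0.6, -0.0, 0.5]
width: 45.2
gripper_force: 0.0
```

>>> drive_tool([
  [[0,0,0,-10,0,-10,53],[0,0,0,-20,0,-20,53],[0,0,0,-20,0,-20,53],[0,0,0,-20,0,-20,53]],
])

```text
clock: 62.5
position: [412.4, 101.5, 149.3]
tcp_rot: [[0.966, -0.258, 0.002], [-0.258, -0.966, 0.0], [0.002, -0.001, -1.0]]
wrist_force: [0.0, 0.6, -0.2]
width: 45.2
gripper_force: 0.0
```

```bash
cat >> st.py <<'E'
for x in (-45,-25,25,45): print("front z22",x,scan(x,range(50,64,2),20))
print("stub x",[(x,)+tuple(int(v) for v in hsv[tuple(int(q) for q in proj(w,(*(R+xp*x+yp*80),22))[::-1])]) for x in range(-20,21,2)])
for n in ("side",):
    s=cams.get_calibration(n);I=cams.camera(n)[:,:,::-1]
    H=cv2.cvtColor(cv2.medianBlur(I,3),cv2.COLOR_BGR2HSV)
    for nm,q in [("lidtop",(530,72,68)),("jarmouth",(403,398,90)),("thymecap",(0,0,0))]:
        u=proj(s,q)
        if 0<=u[0]<560 and 0<=u[1]<420: print(nm,u,H[int(u[1]),int(u[0])])
# compare side image with the first for bystanders
A=cv2.cvtColor(cv2.imread("pics/side0.png"),6).astype(int);B=cv2.cvtColor(I,6).astype(int)
for nm,(x0,y0,x1,y1) in {"thyme":(196,205,220,253),"red":(281,188,303,235),"yellow":(358,202,380,228),"potato":(328,236,347,252)}.items(): print(nm,np.abs(A-B)[y0:y1,x0:x1].mean())
E
python3 st.py | grep -v z18
```

```text
[412.39 101.49 149.31] 45.22569464688202 [ 0.05  0.58 -0.2 ] [0.03 0.02 0.01] TCP x',y' -0.004601217274929864 119.7077480638225
stub end [(84, 31, 71, 193), (86, 31, 72, 194), (88, 31, 76, 189), (90, 16, 114, 132), (92, 16, 102, 107), (94, 16, 87, 82), (96, 15, 124, 66), (98, 17, 67, 95), (100, 20, 54, 108), (102, 20, 61, 109), (104, 20, 61, 109), (106, 17, 60, 110), (108, 19, 63, 109), (110, 20, 61, 109)]
front z22 -45 [(50, 12, 152, 185), (52, 12, 153, 185), (54, 12, 152, 163), (56, 12, 148, 119), (58, 9, 183, 88), (60, 8, 180, 88), (62, 10, 189, 85)]
front z22 -25 [(50, 12, 150, 187), (52, 12, 152, 186), (54, 12, 153, 172), (56, 11, 128, 136), (58, 31, 28, 193), (60, 35, 26, 194), (62, 32, 25, 193)]
front z22 25 [(50, 13, 150, 187), (52, 12, 149, 188), (54, 12, 153, 165), (56, 21, 64, 143), (58, 29, 41, 192), (60, 30, 41, 191), (62, 30, 40, 191)]
front z22 45 [(50, 13, 151, 186), (52, 12, 152, 185), (54, 12, 148, 158), (56, 21, 61, 146), (58, 27, 45, 192), (60, 26, 45, 192), (62, 26, 44, 191)]
stub x [(-20, 15, 64, 111), (-18, 15, 82, 100), (-16, 15, 121, 78), (-14, 19, 58, 119), (-12, 20, 62, 119), (-10, 24, 94, 180), (-8, 31, 71, 193), (-6, 31, 71, 193), (-4, 31, 75, 193), (-2, 31, 78, 192), (0, 31, 71, 194), (2, 31, 70, 194), (4, 31, 68, 195), (6, 31, 71, 194), (8, 29, 76, 192), (10, 20, 100, 187), (12, 28, 50, 175), (14, 29, 44, 192), (16, 28, 45, 192), (18, 27, 44, 193), (20, 28, 43, 191)]
lidtop [364.86 257.84] [ 18   6 206]
jarmouth [243.75 207.08] [ 22  30 155]
thymecap [125.9  404.52] [ 21  48 112]
thyme 2.017361111111111
red 10.217601547388782
yellow 3.012237762237762
potato 2.0
```

Tray home (stub end at about 90–93, centred). The red-capped jar's patch differs from the first picture, perhaps from arm occlusion or shadow; I'll retreat and check once more.

>>> drive_tool([
  [[0,0,0,0,10,-30,53],[0,0,0,0,40,-60,53],[0,0,0,0,75,-80,53],[0,0,0,0,110,-80,53],[0,0,0,0,140,-80,53],[0,0,0,0,150,-80,53],[0,0,0,0,150,-80,53],[0,0,0,0,150,-80,53]],
])

```text
clock: 63.27
position: [372.9, -44.0, 227.9]
tcp_rot: [[0.965, -0.261, -0.001], [-0.261, -0.965, 0.001], [-0.001, -0.0, -1.0]]
wrist_force: [-0.4, -0.4, 0.1]
width: 45.2
gripper_force: 0.0
```

Run:
```python
from h import *
S=cams.get_calibration("side");I=cams.camera("side")[:,:,::-1];cv2.imwrite("pics/fin.png",I)
A=cv2.imread("pics/side0.png");D=np.abs(A.astype(int)-I).max(2)
print("tcp px",proj(S,arm.get_obs()["position"]))
for nm,(x0,y0,x1,y1) in {"thyme":(196,205,220,253),"red":(281,188,303,235),"yellow":(358,202,380,228),"potato":(328,236,347,252)}.items():
    d=D[y0:y1,x0:x1];r=cv2.matchTemplate(I[y0-12:y1+12,x0-12:x1+12],A[y0:y1,x0:x1],cv2.TM_CCOEFF_NORMED);_,v,_,l=cv2.minMaxLoc(r);print(nm,d.mean(),"best",v,np.array(l)-12)
```

```text
tcp px [338.47 230.35]
thyme 2.2230902777777777 best 0.9990718364715576 [0 0]
red 1.8945841392649903 best 0.999176561832428 [0 0]
yellow 12.243006993006993 best 0.6892881393432617 [0 0]
potato 2.8157894736842106 best 0.9915046691894531 [0 0]
```

```bash
python3 -c "
from bench import arm
print(arm.close_job())"
```

```text
the job is handed in; nothing more can be done
None
```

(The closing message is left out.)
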